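Tilt a pile of spare tiles into its storage tray

ROBOT

A 6-joint arm with a two-finger parallel gripper is mounted at the origin on the work surface. World frame = base frame: x ahead of the robot, y to its left, z up, the work surface at z = 0. Lengths are in m, angles in rad, forces in N, time in s.
With the tool pointing down it reaches from about 0.325 to 0.9 m from the base axis. Payload 3.5 kg.
Tool frame: the origin (TCP) lies between the finger pads; the fingertips stand ahead of it and the grasp point (between the pads) lies 5 mm behind it (nose_length is the y of the fingertips in the tool frame, in m); y points along the fingers, z is the direction in which the jaws open and shut, and the axes are right-handed (so a half turn about y gives the same grasp; the last joint's range is limited). The gripper opens to 85 mm and grips with 20 to 120 N. Pads are 22 mm wide; open, the fingers measure 114 mm over their backs; the gripper's body (76 mm by 85 mm) begins 54 mm behind the grasp point. The pads swing forward as they close: fully open they stand 13 mm farther back than shut.
Start: joints at [1.113, 0.276, -0.026, 1.268, 0, 1.467], TCP at [0.217, 0.586, 0.245] pointing down, gripper open.
Joint ranges: [-3.12, 3.12], [-0.85, 1.88], [-1.08, 1.24], [-1.95, 2.15], [-1.57, 1.53], [-3.14, 3.14]. Speed limits (rad/s): [2.57, 2.57, 3.14, 3.14, 3.14, 3.14].

INTERFACE

Orientations are given as a unit quaternion [w, x, y, z].
In Python, from cell import * gives the robot as it stands.
- The arm moves only by the shell command python3 -m creep 'ROWS' [FORCE]. ROWS is JSON, a list of rows, each an object with "grip": the finger opening in mm, from 0 to 85.4; "linear": the shift along the world's x, y, z scaled (see below), a list of three; "dr": the turn, a rotation vector about the world's x, y, z scaled (see below), a list of three. In form: [{"grip": grip, "linear": [tx, ty, tz], "dr": [rx, ry, rz]}, ...]. A call has 1 to 12 rows; each row is the pose to reach, as a shift and turn from the pose commanded when the call began, turning the shorter way round; what a row does not reach only later rows make up. The controller multiplies each number of a shift by 10 cm and each number of a turn by 360 degrees. A row lasts 1/8 s, in which the tool goes at most 62.5 mm and 10.7 degrees, less where a joint would pass 70% of its speed; a pose out of reach is approached as far as the arm can. A call with a number of a shift or a turn outside -1 to 1 is refused whole. A call with a gripper value outside its range is refused whole. The fingers move at their own pace and stop on an object; FORCE is the grip in N (left out, the last holds). Time passes only in rows, so rows that repeat a pose let the fingers close. It gives the time, the measured TCP pose, the force and the opening at its end, in the units of the state.
- observe(): the state, without advancing time (a new reading comes with each control period).
- capture(name): name is "side" or "top"; returns (picture, depth): 384x512x3 uint8, blue, green, red; 384x512 float32, m along the optical axis (not along the pixel's ray), 0 where there is no reading.
- camera_info(name): a dict with "K" (3x3 intrinsics, pixels), "cam_to_world" (4x4, takes a point from camera to world coordinates). Camera axes: x right, y down, z forward; pixel columns grow to the right and rows downward; lengths in m; the calibration is good to about 2 mm. A picture is of the moment at which its call begins. camera_info takes no time and is no camera call.
- finish_job(): hands the job in, once; it reports no verdict.
The state is a dict: "clock": time; "joints": joint angles; "dq": joint speeds; "joint_torque": joint torques, N m; "ee_pos": TCP position; "ee_rot": TCP orientation; "wrist_force": force on the tool from outside, world axes, zero at the start; "ft_torque": the same for the moment, N m; "opening": opening from 0.0 (shut) to 1.0 (fully open).
Only numpy, scipy, OpenCV 4.12 (cv2) and the standard library are available. Lean on these libraries where they do the work, as an engineer would, in place of code of your own. Each camera call takes 0.05 s, during which the arm holds its last target.

TASK

Take the banded pile of three grey tiles off the sloping rack and put it into the snug plywood tray, whose box is clamped a little off the middle of its base so that you must feel for its end. Hook the pile's low end under the steel lip with the pile tilted, then swing the other end down, keeping hold of it rather than letting it fall, until it lies flat, fully down on the tray floor, and let go. Do not ram the pile into the tray, and leave everything else on the table where it is.

Things in the scene. Friction and masses are not known exactly. Their poses are not given: they have to be found in the camera images.
- pile_mid (a point): centre of the pile: three grey stone floor tiles, 120 x 56 mm, 21 mm thick in all, about 0.33 kg, held together by two dark bands 34 mm to either side of the middle, loose on the sloping rack at the start. x runs along the 120 mm length, from the end that is low at the start to the high end; y across the 56 mm width; z up out of the top face
- pile_end (a point): centre of the pile's low end face, 60 mm from its centre along its -x axis
- pile: the same pile; origin at the centre of its underside, 10.5 mm below its centre; axes as above. Its 8 mm overhang on each side of the rack leaves room to pinch it across its width, square to its top face
- tray_floor (a point): point above the middle of the tray's base, at the height of the top of the box's inner floor, 30 mm above the table. x runs along the tray away from its lipped end, y across, z up. In y and z it is the centre of the box's floor, but along x the box's centre lies up to 8 mm to either side of it; only touch or sight tells where
- tray: base 210 x 40 x 10 mm (end bars 90 mm wide) with a plywood box clamped on it; origin on the table under the base's middle, axes as above. Box: inside 126 (x) by 60 mm (y), end walls 10 mm thick, 29 mm high above its floor at the lipped -x end, 36 mm at +x. Side walls 28 mm high only along 30 mm at the -x end and 13 mm at the +x end: in the gap fingers fit beside the pile and open outward, down to 20 mm below the floor
- tray_lip (a point): where the middle of the lip's free edge, on its underside, would be if the box were centred on its base; really up to 8 mm to either side along x, moving with the box. The lip is 4 mm steel, spans the whole width of the box's -x end, overhangs the inside by 12 mm and its underside is 29 mm above the floor (the pile is 21 mm thick)
- rack: fixed dark wooden rack that carries the pile at the start; origin on the table below the pile's middle, x level towards its high end, z up. Its board slopes at 36 degrees, low end towards the robot, is 40 mm wide (the pile overhangs it 8 mm each side, so fingers pass beside it) and 95 mm above the table under the pile's middle. A stop as high as the pile stands across the low end
- tape_roll: bystander: cardboard-coloured roll of tape lying flat, 100 mm across, 48 mm high; origin at the centre of its underside
- scraper: bystander: scraper lying flat, 200 mm long
- screw_jar: bystander: glass jar with a steel cap, 70 mm across, 85 mm high; origin at the centre of its underside
- hammer: bystander: hammer lying flat, 280 mm long
- odd_tile: bystander: single square reddish tile lying flat, 100 x 100 x 8 mm, not part of the pile; origin at the centre of its underside
- paint_tin: bystander: paint tin, 100 mm across, 120 mm high; origin at the centre of its underside
- spirit_level: bystander: aluminium spirit level on its edge, 240 x 24 x 50 mm; origin at the centre of its underside
Things that resemble listed ones, but are neither listed nor needed, are in the scene too. Of the things like the pile, leave any that is turquoise; of the rest the larger one is meant.

How it is judged:
By the outcome, as a careful person would: the job done as asked, in the order asked, and still so for the second after the job is handed in, with the robot touching nothing.
It also fails if it takes over 72 s, if anything falls off the work surface, if the arm or the gripper's body presses on something with over 40 N, if the wrist force passes 120 N, or if a joint passes its speed limit or range.

## Working session

There is one attempt and no reset: what is moved stays moved. The work goes in short steps, Python scripts to look and compute and a shell command to move; the robot and the scene stay as the last step left them, time stands still between calls to the robot, and variables do not carry over. Pictures are saved under pics/ and viewed, and the job is handed in when it is done.

```bash
ls; mkdir -p pics; python3 - <<'E'
from cell import *
import cv2, numpy as np
print(observe())
for n in ("side","top"):
    p,d=capture(n); cv2.imwrite(f"pics/{n}0.png",p); np.save(f"pics/{n}0.npy",d)
    i=camera_info(n); print(n,np.round(np.array(i["K"]),1).tolist(),np.round(np.array(i["cam_to_world"]),4).tolist())
E
```

```text
pics
{'clock': 0.0, 'joints': array([ 1.11259353e+00,  2.77126970e-01, -2.79127283e-02,  1.26803105e+00,
       -2.31401522e-05,  1.46739771e+00]), 'dq': array([-7.51193915e-04, -5.87620032e-04,  8.66502233e-05, -6.69185132e-04,
       -1.54640525e-03, -4.95579157e-04]), 'joint_torque': array([ 2.15460204e-04, -4.45510626e+01,  2.95199704e+01,  1.62904174e-02,
        1.18670573e-04,  1.50787815e-05]), 'ee_pos': array([0.2167994 , 0.58536791, 0.24414844]), 'ee_rot': array([-0.69523373,  0.69678353, -0.12500017,  0.12457021]), 'wrist_force': array([-1.10735433,  1.05661389, -0.00915034]), 'ft_torque': array([ 0.02413677, -0.02430387, -0.01335463]), 'opening': 0.9999901234183386}
side [[455.7, 0.0, 263.5], [0.0, 455.7, 193.6], [0.0, 0.0, 1.0]] [[0.721, -0.3464, 0.6002, -0.3802], [-0.6925, -0.3283, 0.6424, -0.982], [-0.0255, -0.8788, -0.4766, 0.813], [0.0, 0.0, 0.0, 1.0]]
top [[384.6, 0.0, 255.4], [0.0, 384.6, 189.3], [0.0, 0.0, 1.0]] [[-0.0092, -0.9861, 0.166, 0.3306], [-0.9999, 0.008, -0.0081, 0.0003], [0.0066, -0.1661, -0.9861, 1.2801], [0.0, 0.0, 0.0, 1.0]]
```

View pics/side0.png

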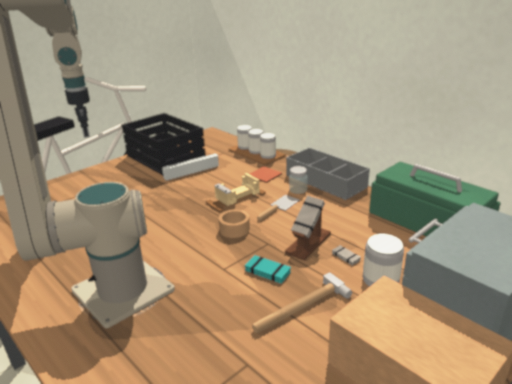

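View pics/top0.png

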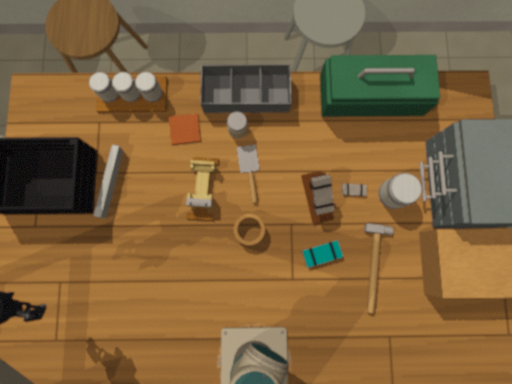

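```bash
cat > h.py <<'E'
from cell import *
import cv2, numpy as np
from scipy.spatial.transform import Rotation as R
def cloud(n,d):
    i=camera_info(n);K=np.array(i["K"]);T=np.array(i["cam_to_world"])
    v,u=np.mgrid[0:d.shape[0],0:d.shape[1]]
    P=np.stack([(u-K[0,2])/K[0,0]*d,(v-K[1,2])/K[1,1]*d,d],-1)
    return P@T[:3,:3].T+T[:3,3]
def ray(n,u,v,z):
    i=camera_info(n);K=np.array(i["K"]);T=np.array(i["cam_to_world"])
    r=T[:3,:3]@np.array([(u-K[0,2])/K[0,0],(v-K[1,2])/K[1,1],1]);o=T[:3,3]
    return o+r*(z-o[2])/r[2]
def tri(u1,v1,u2,v2):
    A=[];b=[]
    for n,u,v in (("side",u1,v1),("top",u2,v2)):
        i=camera_info(n);K=np.array(i["K"]);T=np.array(i["cam_to_world"])
        r=T[:3,:3]@np.array([(u-K[0,2])/K[0,0],(v-K[1,2])/K[1,1],1]);r/=np.linalg.norm(r)
        M=np.eye(3)-np.outer(r,r);A.append(M);b.append(M@T[:3,3])
    x=np.linalg.lstsq(np.vstack(A),np.concatenate(b),rcond=None)[0]
    return x, np.linalg.norm(np.vstack(A)@x-np.concatenate(b))
E
python3 - <<'E'
import cv2
for n,boxes in (("side",[(270,180,350,260),(195,165,275,225)]),("top",[(290,160,345,230),(175,145,230,220)])):
    p=cv2.imread(f"pics/{n}0.png")
    for k,(a,b,c,d) in enumerate(boxes):
        cv2.imwrite(f"pics/{n}0_{k}.png",cv2.resize(p[b:d,a:c],None,fx=7,fy=7,interpolation=cv2.INTER_CUBIC))
E
```

```text
(no output)
```

View pics/side0_0.png

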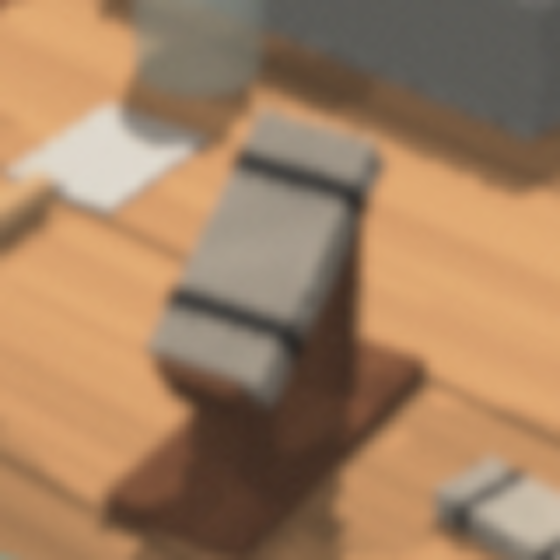

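View pics/side0_1.png

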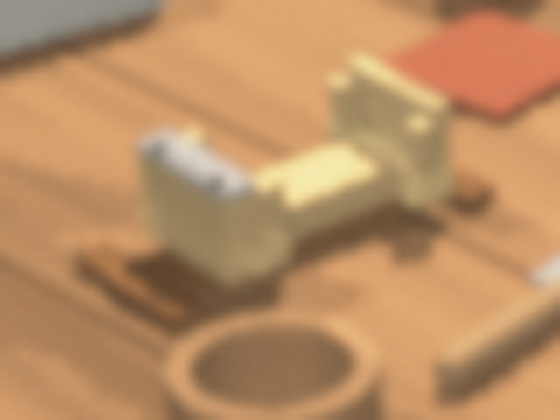

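View pics/top0_0.png

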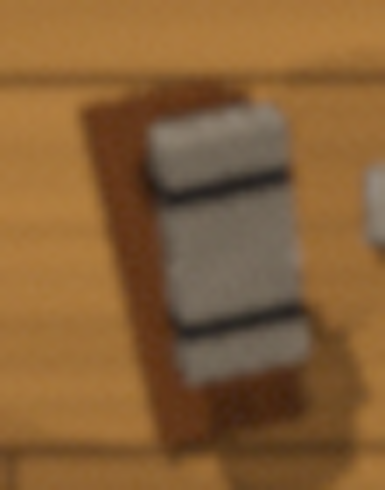

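View pics/top0_1.png

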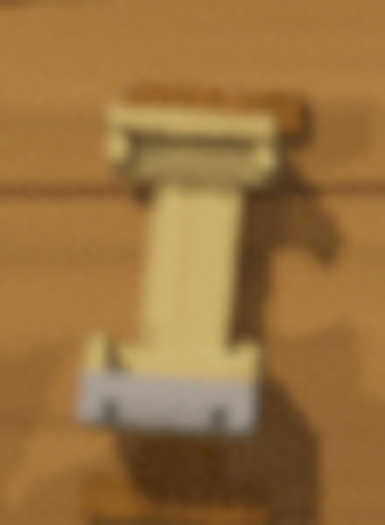

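```bash
python3 - <<'E'
from h import *
np.set_printoptions(precision=4,suppress=True)
for n,(a,b,c,d) in (("side",(285,190,330,245)),("top",(305,170,340,220))):
    p=cv2.imread(f"pics/{n}0.png");D=np.load(f"pics/{n}0.npy");C=cloud(n,D)
    hsv=cv2.cvtColor(p,cv2.COLOR_BGR2HSV)
    m=np.zeros(D.shape,bool);m[b:d,a:c]=1
    print(n,"table z",np.median(C[270:300,200:260,2]), "zeros",(D==0).mean())
    g=m&(hsv[...,1]<70)&(C[...,2]>0.06)&(D>0)
    P=C[g];cen=P.mean(0);
    # robust plane
    for _ in range(5):
        cc=P.mean(0);nn=np.linalg.svd(P-cc)[2][2];nn*=np.sign(nn[2]);r=(P-cc)@nn;P=P[abs(r)<max(2*r.std(),.003)]
    print(len(P),cc,nn,"slope",np.degrees(np.arccos(nn[2])),"az",np.degrees(np.arctan2(-nn[1],-nn[0])),"rms",r.std())
    # in-plane box
    q=P-cc; X=np.array([-nn[0],-nn[1],0]);X/=np.linalg.norm(X);Y=np.cross(nn,np.cross(X,nn));
    ex=np.cross(np.cross(nn,X),nn);ex/=np.linalg.norm(ex);ey=np.cross(nn,ex)
    uv=np.stack([q@ex,q@ey],1).astype(np.float32)
    rect=cv2.minAreaRect(uv*1000);print(rect, "extent centre",cc+ex*rect[0][0]/1000+ey*rect[0][1]/1000)
E
```

```text
side table z -0.0016456197885004742 zeros 0.0038248697916666665
591 [ 0.504 -0.223  0.108] [-0.5704 -0.1223  0.8122] slope 35.69038893112715 az 12.099186239406329 rms 0.0020724868222717686
((0.5913429260253906, -0.16751670837402344), (119.5213623046875, 56.350502014160156), 1.0932002067565918) extent centre [ 0.5045 -0.223   0.1084]
top table z 0.0007226722236594041 zeros 0.003936767578125
518 [ 0.507  -0.2155  0.1138] [-0.5803 -0.1125  0.8066] slope 36.23313766986472 az 10.969318875026907 rms 0.0016197544559211107
((-2.1631507873535156, 0.22548484802246094), (120.40229797363281, 52.22783660888672), 1.3667407035827637) extent centre [ 0.5052 -0.2156  0.1125]
```

```bash
python3 - <<'E'
from h import *
np.set_printoptions(precision=4,suppress=True)
# table plane per camera
for n in("side","top"):
    p=cv2.imread(f"pics/{n}0.png");D=np.load(f"pics/{n}0.npy");C=cloud(n,D)
    m=(abs(C[...,2])<.008)&(D>0)&(C[...,0]>.15)&(C[...,0]<.75)&(abs(C[...,1])<.45)
    P=C[m];A=np.c_[P[:,:2],np.ones(len(P))];s=np.linalg.lstsq(A,P[:,2],rcond=None)[0]
    print(n,"table z= %.4f x+ %.4f y+ %.4f"%tuple(s))
    # features: heights bands
    hsv=cv2.cvtColor(p,cv2.COLOR_BGR2HSV)
    def rep(name,m):
        k,l,st,ce=cv2.connectedComponentsWithStats(m.astype(np.uint8));
        i=1+np.argmax(st[1:,4]);mm=(l==i);Q=C[mm];print(name,st[i],ce[i],"med",np.median(Q,0),"bboxmid",(np.percentile(Q,1,0)+np.percentile(Q,99,0))/2)
    X,Y,Z=C[...,0],C[...,1],C[...,2]
    rep("teal",(hsv[...,0]>80)&(hsv[...,0]<95)&(hsv[...,1]>120)&(X>.2)&(Z>.01))
    rep("red tile",(hsv[...,0]<9)&(hsv[...,1]>130)&(X>.4)&(Y>.05)&(Z<.03))
    rep("tape",(Z>.038)&(Z<.056)&(X>.25)&(X<.47)&(Y>-.05)&(Y<.08))
    rep("jarcap",(Z>.07)&(Z<.095)&(X>.55)&(X<.75)&(Y>-.05)&(Y<.12))
    rep("tincap",(Z>.105)&(Z<.135)&(X>.4)&(X<.6)&(Y>-.55)&(Y<-.35))
    rep("level",(Z>.04)&(Z<.06)&(X>.4)&(X<.7)&(Y>.3)&(Y<.52))
E
```

```text
side table z= 0.0004 x+ -0.0009 y+ -0.0019
teal [253 259  27  18 275] [265.8764 267.1127] med [ 0.3232 -0.2297  0.0189] bboxmid [ 0.3263 -0.2279  0.0165]
red tile [253 168  26  13 169] [264.8462 174.3195] med [0.7523 0.2192 0.0052] bboxmid [0.7564 0.2237 0.0052]
tape [219 209  30  19 261] [233.3755 218.2299] med [0.4049 0.0045 0.0447] bboxmid [0.4081 0.0071 0.0437]
jarcap [290 168  13   9  67] [295.6418 172.5821] med [0.7376 0.0355 0.0807] bboxmid [0.7371 0.0421 0.0776]
tincap [366 234  38  25 731] [384.6347 245.8495] med [ 0.5158 -0.4805  0.1177] bboxmid [ 0.5227 -0.4766  0.1135]
level [163 154  55  17 230] [189.6261 161.8739] med [0.5645 0.468  0.0464] bboxmid [0.572  0.4692 0.0454]
top table z= -0.0002 x+ 0.0005 y+ 0.0007
teal [303 241  39  26 580] [322.2741 253.6259] med [ 0.3292 -0.2241  0.0213] bboxmid [ 0.3305 -0.2241  0.0211]
red tile [ 96 161   1   1   1] [ 96. 161.] med [0.646  0.5282 0.0093] bboxmid [0.646  0.5282 0.0093]
tape [234 214  31  31 335] [248.9463 229.2   ] med [0.4094 0.0119 0.0483] bboxmid [0.4099 0.0117 0.048 ]
jarcap [228 123  18   8 108] [236.6759 126.2315] med [0.7404 0.0482 0.0851] bboxmid [0.739  0.0495 0.0812]
tincap [389 174  32  31 789] [404.6299 188.8365] med [ 0.5235 -0.4674  0.1197] bboxmid [ 0.5249 -0.4693  0.1154]
level [ 94 145  26  73 618] [106.5405 181.2314] med [0.5673 0.4731 0.0502] bboxmid [0.5707 0.4734 0.0481]
```

```bash
python3 - <<'E'
from h import *
np.set_printoptions(precision=4,suppress=True)
n="top"
p=cv2.imread(f"pics/{n}0.png");D=np.load(f"pics/{n}0.npy");C=cloud(n,D);hsv=cv2.cvtColor(p,cv2.COLOR_BGR2HSV)
i=camera_info(n);K=np.array(i["K"]);T=np.array(i["cam_to_world"])
# pile: fit rays to sloped plane
m=np.zeros(D.shape,np.uint8);s=(slice(170,220),slice(305,340))
m[s]=((hsv[...,1]<75)&(C[...,2]>.05))[s]
m=cv2.morphologyEx(m,cv2.MORPH_CLOSE,np.ones((5,5)))
cnt=max(cv2.findContours(m,cv2.RETR_EXTERNAL,cv2.CHAIN_APPROX_NONE)[0],key=cv2.contourArea)
print("rect px",cv2.minAreaRect(cnt),cv2.contourArea(cnt))
v,u=np.nonzero(m)
for az in (10,11,12,13):
    a=np.radians(az);t=np.radians(36);X=np.array([np.cos(a)*np.cos(t),np.sin(a)*np.cos(t),np.sin(t)]);N=np.array([-np.cos(a)*np.sin(t),-np.sin(a)*np.sin(t),np.cos(t)]);Y=np.cross(N,X)
    c0=np.array([.505,-.216,.112])
    r=np.stack([(u-K[0,2])/K[0,0],(v-K[1,2])/K[1,1],np.ones(len(u))],1)@T[:3,:3].T;o=T[:3,3]
    P=o+r*(((c0-o)@N)/(r@N))[:,None]
    q=np.stack([(P-c0)@X,(P-c0)@Y],1)*1000
    print(az,cv2.minAreaRect(q.astype(np.float32)),"centroid",q.mean(0))
# tray
X,Y,Z=C[...,0],C[...,1],C[...,2]
reg=(X>.38)&(X<.72)&(Y>.05)&(Y<.24)
for lo,hi,nm in((.055,.08,"walltops"),(.024,.036,"floor"),(.005,.014,"base")):
    mm=reg&(Z>lo)&(Z<hi)
    k,l,st,ce=cv2.connectedComponentsWithStats(mm.astype(np.uint8))
    for j in range(1,k):
        if st[j,4]>12:
            Q=C[l==j];rc=cv2.minAreaRect((Q[:,:2]*1000).astype(np.float32));print(nm,st[j],"z",np.median(Q[:,2]),rc)
E
```

```text
rect px ((322.20770263671875, 194.1615447998047), (36.838314056396484, 17.985036849975586), 82.87498474121094) 582.5
10 ((4.849956512451172, 0.8310623168945312), (127.24018096923828, 55.495418548583984), 3.103910207748413) centroid [6.3349 1.0997]
11 ((4.924751281738281, 0.7591953277587891), (127.40914154052734, 55.61568069458008), 2.301499605178833) centroid [6.3554 1.0101]
12 ((4.9986724853515625, 0.6852149963378906), (127.56779479980469, 55.742366790771484), 1.497336983680725) centroid [6.3743 0.9202]
13 ((5.057929992675781, 0.6089324951171875), (127.74315643310547, 55.87551498413086), 0.6912360787391663) centroid [6.3916 0.8297]
walltops [190 160  25  10 108] z 0.06539955957584387 ((619.3073120117188, 162.61167907714844), (78.01065063476562, 22.513607025146484), 84.51724243164062)
walltops [186 193  26  14 202] z 0.06317862048450285 ((505.12432861328125, 171.8232421875), (77.93072509765625, 40.175926208496094), 85.616455078125)
floor [191 166  21  34 442] z 0.030750615703337703 ((566.9661254882812, 171.91378784179688), (62.208106994628906, 110.50489807128906), 84.8999252319336)
base [182 140  15   4  35] z 0.008084418463789378 ((713.1239013671875, 215.66078186035156), (10.839960098266602, 48.07986831665039), 0.4610121250152588)
base [192 157  27   8  94] z 0.009820047719294345 ((651.8321533203125, 159.40525817871094), (88.28123474121094, 24.176082611083984), 79.23245239257812)
base [186 207  28  13 219] z 0.010341101510950468 ((465.8397216796875, 174.28936767578125), (89.8446044921875, 39.26021957397461), 84.62367248535156)
```

```bash
python3 - <<'E'
import cell; print([x for x in dir(cell) if x[0]!='_'], getattr(cell,'nose_length',None))
from h import *
np.set_printoptions(precision=4,suppress=True)
n="top"
p=cv2.imread(f"pics/{n}0.png").astype(float);D=np.load(f"pics/{n}0.npy")
i=camera_info(n);K=np.array(i["K"]);T=np.array(i["cam_to_world"])
g=p.mean(2)
def onplane(u,v,c0,N):
    u=np.asarray(u,float);v=np.asarray(v,float)
    r=np.stack([(u-K[0,2])/K[0,0],(v-K[1,2])/K[1,1],np.ones(len(u))],1)@T[:3,:3].T;o=T[:3,3]
    return o+r*(((c0-o)@N)/(r@N))[:,None]
a=np.radians(11.5);t=np.radians(36);X=np.array([np.cos(a)*np.cos(t),np.sin(a)*np.cos(t),np.sin(t)]);N=np.array([-np.cos(a)*np.sin(t),-np.sin(a)*np.sin(t),np.cos(t)]);Y=np.cross(N,X);c0=np.array([.505,-.216,.112])
# band: per column darkness centroid
for lo,hi in((180,193),(200,211)):
    pts=[]
    for u in range(315,331):
        col=g[lo:hi,u];w=np.clip(np.median(col)-15-col,0,None)
        if w.sum()>20: pts.append((u,lo+(w*np.arange(hi-lo)).sum()/w.sum(),w.sum()))
    pts=np.array(pts);P=onplane(pts[:,0],pts[:,1],c0,N);q=np.stack([(P-c0)@X,(P-c0)@Y],1)*1000
    print("band",np.c_[pts,q].round(1).tolist())
# side edges per row by saturation midpoint
sat=cv2.cvtColor(cv2.imread("pics/top0.png"),cv2.COLOR_BGR2HSV)[...,1].astype(float)
E=[]
for v in range(177,212):
    row=sat[v]
    uc=322+(v-195)*0.11
    out=[]
    for s in(-1,1):
        u=uc;f=lambda x:np.interp(x,np.arange(512),row)
        xs=uc+s*np.arange(0,16,.1);vals=f(xs);k=np.nonzero(vals>85)[0];out.append(xs[k[0]] if len(k) else np.nan)
    E.append((v,*out))
E=np.array(E)
for c in(1,2):
    ok=np.isfinite(E[:,c]);P=onplane(E[ok,c],E[ok,0],c0,N);q=np.stack([(P-c0)@X,(P-c0)@Y],1)*1000
    A=np.c_[q[:,0],np.ones(len(q))];w=np.ones(len(q),bool)
    for _ in range(4):
        s=np.linalg.lstsq(A[w],q[w,1],rcond=None)[0];r=q[:,1]-A@s;w=abs(r)<2
    print("edge",np.degrees(np.arctan(s[0])),s[1],w.sum(),len(w))
# ends, per column through saturation
for u in range(317,330,2):
    col=sat[:,u];k=np.nonzero(col[165:225]<85)[0]+165;P=onplane([u,u],[k[0]-.5,k[-1]+.5],c0,N);print(u,k[0],k[-1],((P-c0)@X*1000).round(1))
E
```

```text
['MotionError', 'camera_info', 'capture', 'finish_job', 'nose_length', 'observe'] 0.014
band [[315.0, 187.9, 99.3, 33.0, 21.0], [316.0, 187.6, 105.7, 33.0, 17.9], [317.0, 187.5, 107.3, 32.9, 14.7], [318.0, 187.2, 103.0, 32.9, 11.6], [319.0, 187.0, 101.0, 33.0, 8.5], [320.0, 186.9, 99.0, 32.8, 5.4], [321.0, 186.6, 116.7, 32.9, 2.2], [322.0, 186.3, 113.0, 33.2, -0.9], [323.0, 186.1, 106.3, 33.3, -4.0], [324.0, 185.8, 108.3, 33.6, -7.2], [325.0, 185.6, 116.7, 33.3, -10.3], [326.0, 185.5, 106.0, 33.2, -13.4], [327.0, 185.3, 104.3, 33.1, -16.5], [328.0, 185.0, 96.7, 33.4, -19.7], [329.0, 184.9, 97.7, 33.1, -22.8], [330.0, 184.6, 85.0, 33.2, -26.0]]
band [[315.0, 206.8, 43.7, -32.5, 27.4], [316.0, 207.0, 71.0, -33.9, 24.3], [317.0, 207.0, 98.3, -34.7, 21.2], [318.0, 206.9, 95.3, -35.0, 18.0], [319.0, 206.7, 81.7, -35.1, 14.8], [320.0, 206.4, 79.0, -34.9, 11.6], [321.0, 206.2, 90.3, -35.0, 8.4], [322.0, 206.0, 88.3, -35.0, 5.2], [323.0, 205.8, 89.0, -35.1, 2.0], [324.0, 205.6, 83.3, -34.9, -1.2], [325.0, 205.3, 90.7, -34.8, -4.5], [326.0, 205.1, 92.0, -34.7, -7.7], [327.0, 204.9, 83.0, -34.9, -10.9], [328.0, 204.8, 91.3, -35.1, -14.1], [329.0, 204.4, 78.3, -34.5, -17.3], [330.0, 204.2, 99.3, -34.6, -20.5]]
edge 1.1063675149682723 28.53874029661974 34 35
edge 0.8804429873794534 -27.834485414446107 33 35
317 177 213 [ 69.4 -58. ]
319 176 213 [ 71.3 -59.5]
321 176 213 [ 69.9 -61.1]
323 175 212 [ 71.8 -59. ]
325 175 212 [ 70.4 -60.5]
327 175 212 [ 69.1 -62.1]
329 176 211 [ 64.4 -60. ]
```

```bash
python3 - <<'E'
from h import *
np.set_printoptions(precision=1,suppress=True,linewidth=160)
n="top"
im=cv2.imread("pics/top0.png");hsv=cv2.cvtColor(im,cv2.COLOR_BGR2HSV);sat=hsv[...,1].astype(float)
D=np.load("pics/top0.npy");C=cloud(n,D)
a=np.radians(-5);c0=np.array([.558,.1675]);X=np.array([np.cos(a),np.sin(a)]);Y=np.array([-X[1],X[0]])
def tq(u,v,z):
    q=ray(n,u,v,z)[:2]-c0;return np.array([q@X,q@Y])*1000
# lip: low saturation
m=np.zeros(sat.shape,np.uint8);m[194:212,183:215]=(sat<70)[194:212,183:215]
k,l,st,ce=cv2.connectedComponentsWithStats(m);j=1+np.argmax(st[1:,4]);print("lip",st[j],ce[j],tq(*ce[j],.063))
cnt=cv2.findContours((l==j).astype(np.uint8),cv2.RETR_EXTERNAL,cv2.CHAIN_APPROX_NONE)[0][0][:,0]
q=np.array([tq(u,v,.063) for u,v in cnt]);print(q.min(0),q.max(0),cv2.minAreaRect(q.astype(np.float32)))
print(sat[194:212:1,188:216:3].astype(int))
# heights along tray centreline & lines
X3,Y3,Z3=C[...,0],C[...,1],C[...,2]
qx=((X3-c0[0])*X[0]+(Y3-c0[1])*X[1])*1000;qy=((X3-c0[0])*Y[0]+(Y3-c0[1])*Y[1])*1000
for off in(-15,0,15):
    print("line",off)
    s=(abs(qy-off)<1.6)&(abs(qx)<130);o=np.argsort(qx[s]);print(np.c_[qx[s],Z3[s]*1000][o].round(0).astype(int).tolist())
E
```

```text
lip [187 198  25   9 173] [198.8 202. ] [-62.3  -2. ]
[-74.1 -41.3] [-51.   36.6] ((-62.574501037597656, -2.3189048767089844), (23.135478973388672, 77.86024475097656), 0.08592019975185394)
[[125 147 132 118 119 116 116 132 161 164]
 [123 137 127 117 117 111 110 115 147 168]
 [116 125 118 114 119 116 111 110 151 168]
 [ 97  89 107 109 114 115 114 116 149 167]
 [ 63  52  76  85  94  99 104 111 141 163]
 [ 38  34  46  49  56  64  73  82 129 171]
 [ 33  34  32  30  38  41  44  48 121 172]
 [ 32  34  32  34  32  32  32  33 125 170]
 [ 33  34  32  33  32  31  31  32 118 167]
 [ 33  34  36  33  31  33  34  33 123 170]
 [ 45  42  39  35  34  36  33  33 133 182]
 [ 90  79  56  49  40  39  42  38 149 171]
 [147 131  98  83  74  68  78  59 151 164]
 [162 155 163 151 142 126 125 107 154 169]
 [162 167 168 192 185 179 152 158 164 165]
 [159 167 178 201 193 184 173 175 175 169]
 [167 170 185 187 190 191 179 183 166 178]
 [170 174 186 181 187 191 180 170 177 167]]
line -15
[[-130, 0], [-123, 1], [-117, 2], [-113, 2], [-111, 9], [-108, 14], [-107, 9], [-105, 16], [-104, 10], [-101, 9], [-98, 13], [-
[... 1522 characters left out ...]
112, 2], [-110, 10], [-107, 12], [-103, 10], [-100, 11], [-96, 8], [-93, 12], [-90, 15], [-87, 14], [-83, 12], [-80, 12], [-77, 12], [-73, 39], [-73, 64], [-73, 9], [-70, 63], [-64, 65], [-61, 65], [-60, 64], [-58, 68], [-57, 65], [-54, 65], [-46, 32], [-46, 30], [-42, 31], [-39, 32], [-35, 25], [-32, 30], [-30, 33], [-22, 30], [-19, 31], [-12, 31], [-9, 33], [-5, 28], [-1, 25], [1, 31], [5, 27], [7, 32], [11, 31], [12, 27], [14, 30], [15, 27], [19, 26], [21, 31], [25, 31], [32, 28], [35, 29], [42, 30], [46, 24], [49, 28], [56, 29], [60, 23], [62, 32], [62, 58], [64, 66], [71, 66], [91, 12], [94, 13], [100, 2], [104, 1], [110, 5], [112, -1], [115, -1], [118, 0], [121, 3], [125, 0], [129, 1]]
```

```bash
python3 - <<'E'
from h import *
np.set_printoptions(precision=1,suppress=True,linewidth=160)
n="top"
im=cv2.imread("pics/top0.png");hsv=cv2.cvtColor(im,cv2.COLOR_BGR2HSV);sat=hsv[...,1].astype(float)
a=np.radians(-5);c0=np.array([.558,.1675]);X=np.array([np.cos(a),np.sin(a)]);Y=np.array([-X[1],X[0]])
def tq(u,v,z):
    q=ray(n,u,v,z)[:2]-c0;return np.array([q@X,q@Y])*1000
def fit(q,ax):
    q=np.array(q);w=np.ones(len(q),bool)
    for _ in range(4):
        s=np.polyfit(q[w,1-ax],q[w,ax],1);r=q[:,ax]-np.polyval(s,q[:,1-ax]);w=abs(r)<1.5
    return "slope deg %.2f at0 %.1f mean %.1f n%d/%d"%(np.degrees(np.arctan(s[0])),s[1],q[w,ax].mean(),w.sum(),len(q))
def cross(vals,th):
    k=np.nonzero((vals[:-1]-th)*(vals[1:]-th)<=0)[0];k=k[0];return k+(th-vals[k])/(vals[k+1]-vals[k])
f=[];b=[];
for u in range(189,210):
    f.append(tq(u,202+cross(sat[202:212,u],90),.063));b.append(tq(u,202-cross(sat[202:190:-1,u],75),.063))
print("lip outer",fit(f,0));print("lip inner",fit(b,0))
L=[];Rr=[]
for v in range(200,204):
    L.append(tq(198-cross(sat[v,198:178:-1],90),v,.063));Rr.append(tq(204+cross(sat[v,204:222],90),v,.063))
print("lip left",np.array(L),"right",np.array(Rr))
# floor strip in gap: brightness edges (floor 40 wide?) rows 172..192
g=hsv[...,2].astype(float)
p=im.astype(float)
for v in range(172,194,3): print(v,sat[v,188:222].astype(int))
E
python3 - <<'E'
import cv2
p=cv2.imread("pics/top0.png")
cv2.imwrite("pics/t2.png",cv2.resize(p[150:215,178:228],None,fx=9,fy=9,interpolation=cv2.INTER_NEAREST))
E
```

```text
lip outer slope deg -0.22 at0 -75.0 mean -74.9 n21/21
lip inner slope deg 0.52 at0 -50.4 mean -50.4 n21/21
lip left [[-59.   39.7]
 [-62.2  39.6]
 [-65.4  39.7]
 [-68.6  39.5]] right [[-52.6 -40.9]
 [-55.8 -41.8]
 [-59.  -42.3]
 [-62.2 -42.5]]
172 [167 167 164 170 166 165 167 158 147 137 129 126 129 130 131 130 128 128 131 132 132 138 150 151 157 160 163 157 157 176 163 169 171 169]
175 [164 168 161 163 164 167 166 159 143 129 123 119 120 124 123 123 121 120 121 121 131 138 166 170 177 172 167 167 173 163 179 174 171 163]
178 [160 165 163 166 162 164 160 158 139 126 121 116 122 123 122 122 121 119 122 126 131 147 165 166 172 178 161 168 168 170 164 163 170 171]
181 [163 163 164 163 163 165 164 147 133 124 117 117 121 126 124 122 119 124 122 124 134 155 176 169 188 165 167 173 168 164 168 166 179 175]
184 [169 163 164 165 164 165 157 142 128 122 117 117 123 123 121 121 122 119 121 128 137 154 165 169 165 171 167 165 162 163 163 166 160 171]
187 [163 166 161 168 164 162 156 138 126 119 117 116 120 123 121 121 120 121 122 128 145 155 165 167 174 170 166 159 161 163 163 164 159 159]
190 [166 163 160 162 164 159 150 140 124 122 118 120 124 123 123 121 118 121 124 137 157 168 171 171 171 168 164 164 161 164 166 162 166 165]
193 [131 132 149 156 155 155 143 132 125 123 119 121 122 121 119 117 117 119 124 134 148 153 148 153 162 164 168 169 166 168 164 167 167 163]
```

View pics/t2.png

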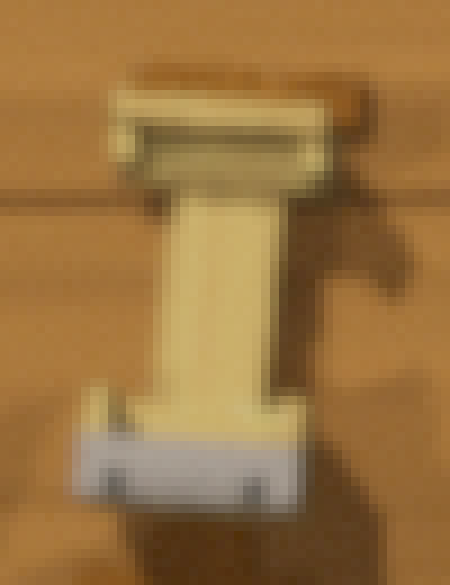

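```bash
python3 - <<'E'
from h import *
np.set_printoptions(precision=1,suppress=True,linewidth=160)
n="top"
im=cv2.imread("pics/top0.png");hsv=cv2.cvtColor(im,cv2.COLOR_BGR2HSV);sat=hsv[...,1].astype(float)
a=np.radians(-5);c0=np.array([.558,.1675]);X=np.array([np.cos(a),np.sin(a)]);Y=np.array([-X[1],X[0]])
def tq(u,v,z):
    q=ray(n,u,v,z)[:2]-c0;return np.array([q@X,q@Y])*1000
def cross(vals,th):
    k=np.nonzero((vals[:-1]-th)*(vals[1:]-th)<=0)[0];k=k[0];return k+(th-vals[k])/(vals[k+1]-vals[k])
L=[];Rr=[]
for v in range(173,191):
    u0=203
    L.append(tq(u0-cross(sat[v,u0:180:-1],142),v,.030));Rr.append(tq(u0+cross(sat[v,u0:222],142),v,.030))
L=np.array(L);Rr=np.array(Rr)
for q in(L,Rr,(L+Rr)/2):
    s=np.polyfit(q[:,0],q[:,1],1);print("floor edge deg",np.degrees(np.arctan(s[0])),"at0",s[1])
# far wall top row v~160-163
for v in range(158,168): print(v,sat[v,186:220].astype(int))
for v in(160,161,162):
    l=203-cross(sat[v,203:180:-1],130);r=203+cross(sat[v,203:222],130);print(v,tq(l,v,.066),tq(r,v,.066))
E
```

```text
floor edge deg 0.15404882806307363 at0 21.15114930772012
floor edge deg -0.2999946481162128 at0 -21.248757002489313
floor edge deg -0.07168530294217426 at0 -0.05573225269720559
158 [162 156 163 164 157 158 165 171 183 190 188 189 195 189 193 189 185 184 190 187 183 173 170 171 180 179 180 182 182 180 174 174 172 166]
159 [159 162 162 160 156 146 155 171 174 180 178 175 183 181 178 185 190 187 188 186 191 187 179 178 194 185 194 195 193 190 182 177 173 161]
160 [164 163 161 157 140 131 136 143 145 145 145 146 147 148 148 158 156 158 160 165 165 168 173 177 176 172 180 185 193 189 189 194 187 162]
161 [171 160 162 154 140 129 128 131 128 129 130 126 125 128 129 136 134 138 140 138 143 142 147 151 149 148 146 154 175 196 194 197 189 164]
162 [166 160 161 159 141 125 125 131 127 128 127 126 125 123 123 123 127 126 128 128 129 131 133 130 131 132 129 138 156 186 192 186 178 168]
163 [164 162 162 157 145 128 132 136 133 137 131 135 130 128 128 125 130 127 125 125 124 128 130 130 130 127 126 134 152 179 199 192 174 172]
164 [168 163 165 160 138 127 128 135 140 141 141 136 135 134 134 134 133 132 133 131 133 136 134 133 136 137 131 135 146 180 180 189 176 169]
165 [162 165 163 155 137 124 123 136 139 134 138 131 135 132 138 141 137 138 138 137 135 136 140 139 137 135 131 136 138 149 170 165 170 171]
166 [165 165 161 155 138 124 123 129 133 130 132 133 133 129 132 130 133 133 134 138 139 134 133 138 137 134 124 130 134 150 161 174 169 172]
167 [164 166 165 158 144 130 133 132 134 131 128 127 130 123 124 130 132 128 130 132 134 128 130 132 129 127 121 122 131 151 166 167 160 165]Traceback (most recent call last):
  File "<stdin>", line 20, in <module>
  File "<stdin>", line 9, in cross
IndexError: index 0 is out of bounds for axis 0 with size 0
```

```bash
cat >> h.py <<'E'
def Rq(q): return R.from_quat([q[1],q[2],q[3],q[0]])
def frame(az,t):  # deg; pile axes X,Y,N
    a,t=np.radians(az),np.radians(t)
    X=np.array([np.cos(a)*np.cos(t),np.sin(a)*np.cos(t),np.sin(t)]);N=np.array([-np.cos(a)*np.sin(t),-np.sin(a)*np.sin(t),np.cos(t)])
    return X,np.cross(N,X),N
def toolR(az,t,s):
    X,Y,N=frame(az,t);y=-N;z=s*Y;return R.from_matrix(np.stack([np.cross(y,z),y,z],1))
def delta(pos,Rt):
    o=observe();d=(np.asarray(pos)-o["ee_pos"])/.1;rv=(Rt*Rq(o["ee_rot"]).inv()).as_rotvec()/(2*np.pi)
    print("linear",d.round(4).tolist(),"dr",rv.round(4).tolist(),"deg",np.round(np.linalg.norm(rv)*360,2))
E
python3 - <<'E'
from h import *
o=observe();M=Rq(o["ee_rot"]).as_matrix();print(M.round(3))
X,Y,N=frame(12,36)
c=np.array([.505,-.216,.112])-.0009*X+.0004*Y-.0105*N;print("pile_mid",c)
for s in(1,-1):
    T=toolR(12,36,s);
    for h in(.1,-.008): print(s,h,(c+h*N).round(4));delta(c+h*N,T)
E
```

```text
[[ 0.938 -0.001  0.347]
 [-0.347 -0.002  0.938]
 [-0.    -1.    -0.002]]
pile_mid [ 0.51024151 -0.21447695  0.10297631]
1 0.1 [ 0.4527 -0.2267  0.1839]
linear [2.3594, -8.1217, -0.6038] dr [-0.007, -0.1011, 0.0869] deg 48.06
1 -0.008 [ 0.5148 -0.2135  0.0965]
linear [2.9803, -7.9897, -1.4775] dr [-0.007, -0.1011, 0.0869] deg 48.06
-1 0.1 [ 0.4527 -0.2267  0.1839]
linear [2.3594, -8.1217, -0.6038] dr [0.1325, -0.0101, -0.3929] deg 149.33
-1 -0.008 [ 0.5148 -0.2135  0.0965]
linear [2.9803, -7.9897, -1.4775] dr [0.1325, -0.0101, -0.3929] deg 149.33
```

```bash
python3 -m creep '[{"grip":85,"linear":[0.4,-0.5,0],"dr":[0,0,0.01]},{"grip":85,"linear":[0.8,-1,0],"dr":[0,0,0.02]},{"grip":85,"linear":[0.8,-1,0],"dr":[0,0,0.02]}]'
python3 -m creep '[{"grip":85,"linear":[0.4,-0.5,0],"dr":[0,0,0.01]},{"grip":85,"linear":[0.8,-1,0],"dr":[0,0,0.02]},{"grip":85,"linear":[0.8,-1,0],"dr":[0,0,0.02]}]'
```

```text
clock: 0.48
ee_pos: [0.2987, 0.483, 0.2447]
ee_rot: [-0.702, 0.703, -0.083, 0.082]
wrist_force: [-0.1, 0.2, -0.2]
opening: 0.995
clock: 0.85
ee_pos: [0.3787, 0.384, 0.245]
ee_rot: [-0.706, 0.706, -0.038, 0.038]
wrist_force: [-0.6, 0.6, 0.3]
opening: 0.995
```

```bash
for i in 1 ; do python3 -m creep '[{"grip":85,"linear":[0.1,-0.5,0],"dr":[0,-0.01,0.01]},{"grip":85,"linear":[0.2,-1,0],"dr":[0,-0.02,0.02]},{"grip":85,"linear":[0.2,-1,0],"dr":[0,-0.02,0.02]}]'; done
python3 -m creep '[{"grip":85,"linear":[0.1,-0.5,0],"dr":[0,-0.01,0.01]},{"grip":85,"linear":[0.2,-1,0],"dr":[0,-0.02,0.02]},{"grip":85,"linear":[0.2,-1,0],"dr":[0,-0.02,0.02]}]'
python3 -m creep '[{"grip":85,"linear":[0.1,-0.5,0],"dr":[0,-0.01,0]},{"grip":85,"linear":[0.2,-1,0],"dr":[0,-0.02,0]},{"grip":85,"linear":[0.2,-1,0],"dr":[0,-0.02,0]}]'
python3 -m creep '[{"grip":85,"linear":[0.1,-0.5,0],"dr":[0,-0.01,0]},{"grip":85,"linear":[0.1,-1,0],"dr":[0,-0.02,0]},{"grip":85,"linear":[0.1,-1,0],"dr":[0,-0.02,0]}]'
python3 -m creep '[{"grip":85,"linear":[0,-0.5,0],"dr":[0,-0.01,0]},{"grip":85,"linear":[0,-1,0],"dr":[0,-0.02,0]},{"grip":85,"linear":[0,-1,0],"dr":[0,-0.02,0]}]'
python3 - <<'E'
from h import *
print(observe()["ee_pos"],observe()["joints"].round(2))
X,Y,N=frame(12,36)
c=np.array([.5102,-.2145,.1030])
delta(c+.1*N,toolR(12,36,1))
E
```

```text
clock: 1.23
ee_pos: [0.3951, 0.2845, 0.2444]
ee_rot: [0.708, -0.704, -0.051, -0.036]
wrist_force: [0.0, 0.9, -0.4]
opening: 0.992
clock: 1.6
ee_pos: [0.4163, 0.1851, 0.2449]
ee_rot: [0.704, -0.695, -0.139, -0.037]
wrist_force: [0.4, -0.6, 0.3]
opening: 0.994
clock: 1.98
ee_pos: [0.4374, 0.0851, 0.2454]
ee_rot: [0.694, -0.691, -0.183, -0.081]
wrist_force: [-0.3, 0.3, -0.0]
opening: 0.998
clock: 2.35
ee_pos: [0.4474, -0.0153, 0.2454]
ee_rot: [-0.681, 0.685, 0.226, 0.125]
wrist_force: [0.7, 0.8, 0.7]
opening: 0.993
clock: 2.72
ee_pos: [0.4478, -0.1156, 0.2456]
ee_rot: [-0.666, 0.676, 0.268, 0.167]
wrist_force: [0.7, -0.5, -0.5]
opening: 0.999
[ 0.44781364 -0.11555637  0.24557506] [-0.62 -0.38 -0.78  0.65  0.37 -0.67]
linear [0.0489, -1.1116, -0.6167] dr [0.0092, 0.0009, 0.0123] deg 5.55
```

```bash
python3 -m creep '[{"grip":85,"linear":[0,-0.5,0],"dr":[0.009,0.001,0.012]},{"grip":85,"linear":[0.05,-1,-0.3],"dr":[0.009,0.001,0.012]},{"grip":85,"linear":[0.05,-1,-0.6],"dr":[0.009,0.001,0.012]},{"grip":85,"linear":[0.05,-1,-0.6],"dr":[0.009,0.001,0.012]}]'
python3 -m creep '[{"grip":85,"linear":[0,-0.11,0],"dr":[0,0,0]},{"grip":85,"linear":[0,-0.11,0],"dr":[0,0,0]}]'
python3 - <<'E'
from h import *
X,Y,N=frame(12,36)
c=np.array([.5102,-.2145,.1030])
delta(c+.1*N,toolR(12,36,1));delta(c-.008*N,toolR(12,36,1))
for n in("side","top"):
    p,d=capture(n);np.save(f"pics/{n}1.npy",d);cv2.imwrite(f"pics/{n}1f.png",p)
    a,b,c_,d_=((255,140,355,260) if n=="side" else (285,145,365,225))
    cv2.imwrite(f"pics/{n}1.png",cv2.resize(p[b:d_,a:c_],None,fx=5 if n=="side" else 7,fy=5 if n=="side" else 7,interpolation=cv2.INTER_CUBIC))
E
```

```text
clock: 3.22
ee_pos: [0.4523, -0.2102, 0.1825]
ee_rot: [0.694, -0.644, -0.287, -0.144]
wrist_force: [1.1, 0.7, 0.8]
opening: 0.994
clock: 3.48
ee_pos: [0.4538, -0.2256, 0.1875]
ee_rot: [0.69, -0.647, -0.29, -0.146]
wrist_force: [0.1, 0.4, -0.9]
opening: 0.997
linear [-0.0113, -0.0109, -0.0362] dr [0.0009, 0.0004, -0.0006] deg 0.42
linear [0.6096, 0.1211, -0.9099] dr [0.0009, 0.0004, -0.0006] deg 0.42
```

View pics/side1.png

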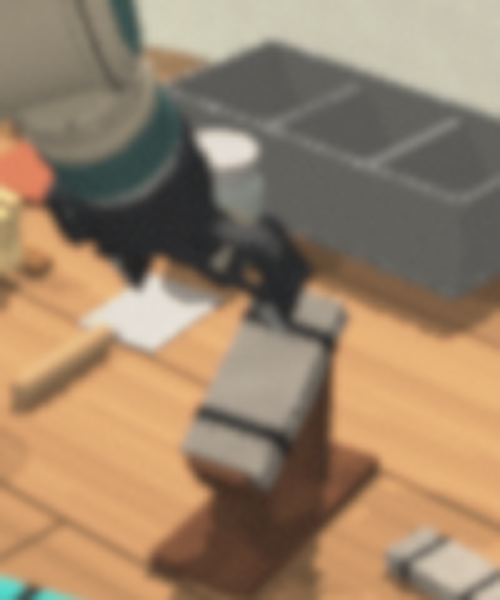

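View pics/top1.png

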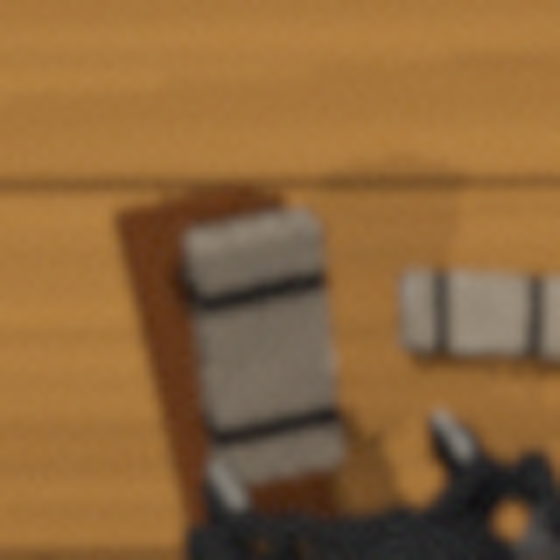

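```bash
cat >> h.py <<'E'
def proj(n,P):
    i=camera_info(n);K=np.array(i["K"]);T=np.array(i["cam_to_world"])
    p=K@(T[:3,:3].T@(np.asarray(P)-T[:3,3]));return p[:2]/p[2]
E
python3 - <<'E'
from h import *
np.set_printoptions(precision=3,suppress=True)
o=observe();M=Rq(o["ee_rot"]).as_matrix();print(M)
for k in (0,.014):
  for s in(-1,0,1):
    P=o["ee_pos"]+M[:,1]*k+s*.0427*M[:,2]
    print(k,s,proj("top",P),proj("side",P))
D=np.load("pics/top1.npy");C=cloud("top",D)
for u,v in((317,213),(318,214),(348,206),(350,207),(351,208)): print(u,v,C[v,u])
c=np.array([.5102,-.2145,.1030]);print("pile",proj("top",c),proj("side",c))
D=np.load("pics/side1.npy");C=cloud("side",D)
E
```

```text
[[ 0.79   0.576 -0.211]
 [ 0.173  0.12   0.978]
 [ 0.588 -0.809 -0.005]]
0 -1 [345.681 206.687] [309.688 202.091]
0 0 [331.251 209.942] [296.362 198.261]
0 1 [316.779 213.206] [283.474 194.557]
0.014 -1 [344.038 204.402] [311.045 204.377]
0.014 0 [329.767 207.617] [297.812 200.543]
0.014 1 [315.456 210.841] [285.012 196.833]
317 213 [ 0.443 -0.181  0.204]
318 214 [ 0.439 -0.183  0.21 ]
348 206 [ 0.461 -0.268  0.21 ]
350 207 [ 0.458 -0.273  0.21 ]
351 208 [ 0.455 -0.274  0.217]
pile [321.583 194.68 ] [306.407 214.801]
```

```bash
python3 -m creep '[{"grip":85,"linear":[0.15,0.03,-0.22],"dr":[0,0,0]},{"grip":85,"linear":[0.3,0.06,-0.44],"dr":[0,0,0]},{"grip":85,"linear":[0.4,0.08,-0.6],"dr":[0,0,0]},{"grip":85,"linear":[0.4,0.08,-0.6],"dr":[0,0,0]},{"grip":85,"linear":[0.4,0.08,-0.6],"dr":[0,0,0]}]'
python3 - <<'E'
from h import *
X,Y,N=frame(12,36)
c=np.array([.5102,-.2145,.1030])
o=observe();M=Rq(o["ee_rot"]).as_matrix();print(o["ee_pos"],"offset in pile frame",[float(((o["ee_pos"]-c)@A*1000).round(1)) for A in(X,Y,N)])
delta(c-.008*N,toolR(12,36,1))
for n in("side","top"):
    p,d=capture(n);np.save(f"pics/{n}2.npy",d);cv2.imwrite(f"pics/{n}2f.png",p)
    a,b,c_,d_=((255,140,355,260) if n=="side" else (285,145,365,225))
    cv2.imwrite(f"pics/{n}2.png",cv2.resize(p[b:d_,a:c_],None,fx=5 if n=="side" else 7,fy=5 if n=="side" else 7,interpolation=cv2.INTER_CUBIC))
E
```

```text
clock: 4.2
ee_pos: [0.4923, -0.2172, 0.1263]
ee_rot: [0.69, -0.647, -0.289, -0.146]
wrist_force: [0.0, 0.1, 0.2]
opening: 0.994
[ 0.49231267 -0.2172029   0.1262672 ] offset in pile frame [-0.9, 1.1, 29.4]
linear [0.2249, 0.0368, -0.2974] dr [0.0006, 0.0001, -0.0003] deg 0.26
```

View pics/side2.png

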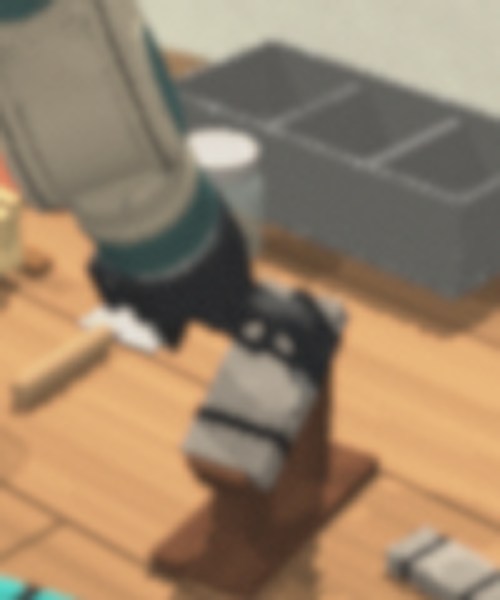

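View pics/top2.png

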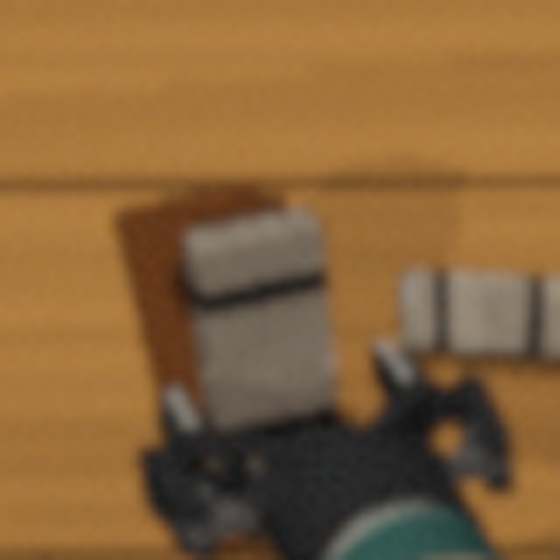

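```bash
python3 - <<'E'
from h import *
np.set_printoptions(precision=3,suppress=True)
o=observe();M=Rq(o["ee_rot"]).as_matrix()
for k in (-.025,-.013,0,.014):
    print(k,[proj("top",o["ee_pos"]+M[:,1]*k+s*.0427*M[:,2]).round(1).tolist() for s in(-1,0,1)])
D=np.load("pics/top2.npy");C=cloud("top",D);X,Y,N=frame(12,36)
c=np.array([.5102,-.2145,.1030])
q=(C-c)@np.stack([X,Y,N],1)*1000
for v in range(194,206,2):
    print(v,"L",[tuple(q[v,u].round(0).astype(int)) for u in range(306,316)])
for v in range(190,202,2):
    print(v,"R",[tuple(q[v,u].round(0).astype(int)) for u in range(335,347)])
E
```

```text
-0.025 [[340.5, 200.0], [326.6, 203.1], [312.7, 206.2]]
-0.013 [[339.2, 198.2], [325.4, 201.3], [311.6, 204.3]]
0 [[337.8, 196.2], [324.2, 199.3], [310.5, 202.3]]
0.014 [[336.4, 194.2], [322.9, 197.2], [309.3, 200.2]]
194 L [(np.int64(-34), np.int64(31), np.int64(-87)), (np.int64(-34), np.int64(28), np.int64(-85)), (np.int64(-33), np.int64(25), np.int64(-83)), (np.int64(-36), np.int64(22), np.int64(-85)), (np.int64(-36), np.int64(18), np.int64(-85)), (np.int64(-36), np.int64(15), np.int64(-84)), (np.int64(-37), np.int64(12), np.int64(-83)), (np.int64(5), np.int64(25), np.int64(-7)), (np.int64(13), np.int64(25), np.int64(8)), (np.int64(14), np.int64(23), np.int64(12))]
196 L [(np.int64(-40), np.int64(33), np.int64(-84)), (np.int64(-38), np.int64(30), np.int64(-80)), (np.int64(-41), np.int64(26), np.int64(-83)), (np.int64(-43), np.int64(22), np.int64(-85)), (np.int64(-45), np.int64(19), np.int64(-87)), (np.int64(-43), np.int64(16), np.int64(-82)), (np.int64(-44), np.int64(13), np.int64(-83)), (np.int64(-42), np.int64(11), np.int64(-77)), (np.int64(5), np.int64(26), np.int64(7)), (np.in
[... 4533 characters left out ...]
.int64(64)), (np.int64(4), np.int64(-53), np.int64(55)), (np.int64(5), np.int64(-55), np.int64(58)), (np.int64(-74), np.int64(-99), np.int64(-72))]
200 R [(np.int64(-75), np.int64(-62), np.int64(-77)), (np.int64(-73), np.int64(-64), np.int64(-72)), (np.int64(-75), np.int64(-68), np.int64(-74)), (np.int64(-77), np.int64(-72), np.int64(-76)), (np.int64(-8), np.int64(-42), np.int64(40)), (np.int64(-2), np.int64(-41), np.int64(51)), (np.int64(3), np.int64(-42), np.int64(61)), (np.int64(6), np.int64(-43), np.int64(68)), (np.int64(12), np.int64(-42), np.int64(78)), (np.int64(11), np.int64(-45), np.int64(79)), (np.int64(12), np.int64(-47), np.int64(81)), (np.int64(12), np.int64(-50), np.int64(83))]
```

```bash
python3 -m creep '[{"grip":85,"linear":[0.08,0.013,-0.1],"dr":[0,0,0]},{"grip":85,"linear":[0.15,0.025,-0.2],"dr":[0,0,0]},{"grip":85,"linear":[0.23,0.038,-0.305],"dr":[0,0,0]},{"grip":85,"linear":[0.23,0.038,-0.305],"dr":[0,0,0]},{"grip":85,"linear":[0.23,0.038,-0.305],"dr":[0,0,0]}]'
python3 - <<'E'
from h import *
X,Y,N=frame(12,36)
c=np.array([.5102,-.2145,.1030])
o=observe();print("offset in pile frame",[float(((o["ee_pos"]-c)@A*1000).round(1)) for A in(X,Y,N)],o["wrist_force"])
for n in("side","top"):
    p,d=capture(n);np.save(f"pics/{n}3.npy",d);cv2.imwrite(f"pics/{n}3f.png",p)
    a,b,c_,d_=((255,140,355,260) if n=="side" else (285,145,365,225))
    cv2.imwrite(f"pics/{n}3.png",cv2.resize(p[b:d_,a:c_],None,fx=5 if n=="side" else 7,fy=5 if n=="side" else 7,interpolation=cv2.INTER_CUBIC))
E
```

```text
clock: 4.92
ee_pos: [0.5151, -0.2128, 0.0944]
ee_rot: [0.691, -0.647, -0.288, -0.146]
wrist_force: [0.4, 0.0, 0.2]
opening: 0.993
offset in pile frame [-0.9, 0.6, -10.0] [0.43598755 0.00374022 0.2062396 ]
```

View pics/side3.png

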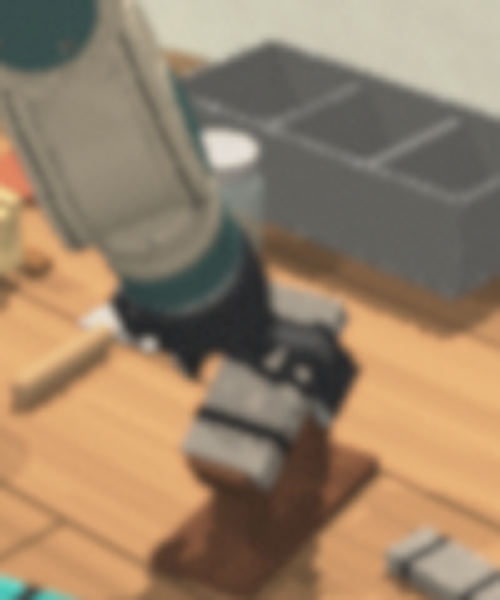

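View pics/top3.png

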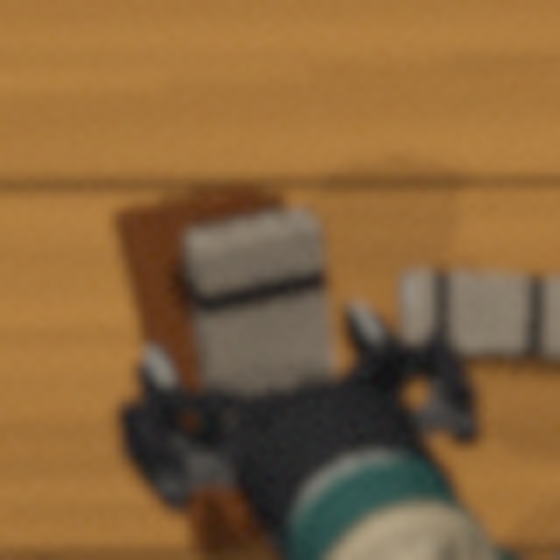

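```bash
python3 -m creep '[{"grip":62,"linear":[0,0,0],"dr":[0,0,0]},{"grip":62,"linear":[0,0,0],"dr":[0,0,0]},{"grip":62,"linear":[0,0,0],"dr":[0,0,0]},{"grip":50,"linear":[0,0,0],"dr":[0,0,0]},{"grip":50,"linear":[0,0,0],"dr":[0,0,0]},{"grip":50,"linear":[0,0,0],"dr":[0,0,0]},{"grip":50,"linear":[0,0,0],"dr":[0,0,0]}]' 60
python3 - <<'E'
from h import *
o=observe();print(o["ee_pos"],o["opening"]*85.4,o["wrist_force"],o["ft_torque"])
E
```

```text
clock: 5.9
ee_pos: [0.5155, -0.2146, 0.0957]
ee_rot: [0.69, -0.648, -0.289, -0.146]
wrist_force: [-4.2, -3.3, 5.3]
opening: 0.645
[ 0.51552131 -0.21461221  0.09571322] 55.05642652776313 [-4.17117249 -3.32669739  5.27137867] [-0.47450092  0.71536128 -0.15404622]
```

```bash
python3 -m creep '[{"grip":45,"linear":[-0.03,-0.006,0.04],"dr":[0,0,0]},{"grip":45,"linear":[-0.09,-0.018,0.12],"dr":[0,0,0]},{"grip":45,"linear":[-0.17,-0.037,0.24],"dr":[0,0,0]},{"grip":45,"linear":[-0.29,-0.06,0.4],"dr":[0,0,0]},{"grip":45,"linear":[-0.29,-0.06,0.4],"dr":[0,0,0]},{"grip":45,"linear":[-0.29,-0.06,0.4],"dr":[0,0,0]}]' 70
python3 -m creep '[{"grip":45,"linear":[-0.15,-0.03,0.25],"dr":[0,0,0]},{"grip":45,"linear":[-0.3,-0.06,0.5],"dr":[0,0,0]},{"grip":45,"linear":[-0.4,0,0.9],"dr":[0,0,0]},{"grip":45,"linear":[-0.4,0,0.9],"dr":[0,0,0]},{"grip":45,"linear":[-0.4,0,0.9],"dr":[0,0,0]}]'
python3 - <<'E'
from h import *
o=observe();print(o["ee_pos"],o["opening"]*85.4,o["wrist_force"],o["ft_torque"])
for n in("side","top"):
    p,d=capture(n);np.save(f"pics/{n}4.npy",d);cv2.imwrite(f"pics/{n}4f.png",p)
    a,b,c_,d_=((235,100,355,240) if n=="side" else (275,145,365,235))
    cv2.imwrite(f"pics/{n}4.png",cv2.resize(p[b:d_,a:c_],None,fx=4 if n=="side" else 6,fy=4 if n=="side" else 6,interpolation=cv2.INTER_CUBIC))
E
```

```text
clock: 6.65
ee_pos: [0.4853, -0.2184, 0.1336]
ee_rot: [0.692, -0.646, -0.288, -0.145]
wrist_force: [-0.4, 0.9, -3.1]
opening: 0.647
clock: 7.28
ee_pos: [0.4456, -0.2184, 0.2231]
ee_rot: [0.692, -0.646, -0.288, -0.145]
wrist_force: [-0.7, 0.2, -4.0]
opening: 0.644
[ 0.44557291 -0.21844684  0.22308715] 54.98397697924242 [-0.72246743  0.15094163 -4.0088726 ] [-0.20052596  1.03072648  0.03404013]
```

View pics/side4.png

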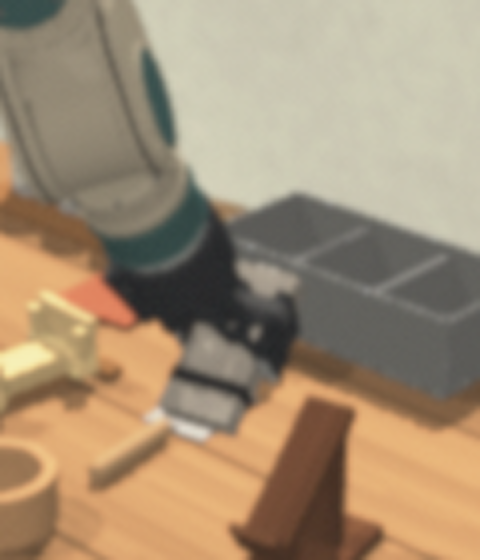

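View pics/top4.png

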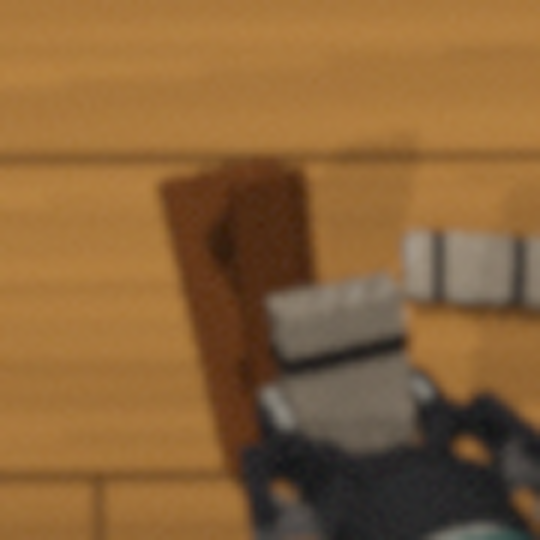

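```bash
python3 - <<'E'
from h import *
np.set_printoptions(precision=1,suppress=True,linewidth=160)
o=observe();M=Rq(o["ee_rot"]).as_matrix();t0=o["ee_pos"]
def tool(n,D): return (cloud(n,D)-t0)@M*1000
D=np.load("pics/top4.npy");im=cv2.imread("pics/top4f.png");q=tool("top",D)
hsv=cv2.cvtColor(im,cv2.COLOR_BGR2HSV)
# top-face pixels: region in tool frame
m=(D>0)&(q[...,0]>14)&(q[...,0]<70)&(abs(q[...,2])<34)&(abs(q[...,1])<40)
Q=q[m];print(len(Q),"x",np.percentile(Q[:,0],[1,50,99]),"y",np.percentile(Q[:,1],[5,50,95]),"z",np.percentile(Q[:,2],[1,50,99]))
g=m&(Q is not None);P=q[m&(hsv[...,2]>90)];P=P[(P[:,0]<55)]
s=np.linalg.lstsq(np.c_[P[:,0],P[:,2],np.ones(len(P))],P[:,1],rcond=None)[0];print("top face y = a x + b z + c",s, "deg",np.degrees(np.arctan(s[:2])))
i=camera_info("top");K=np.array(i["K"]);T=np.array(i["cam_to_world"])
def hit(u,v,yy):
    r=T[:3,:3]@np.array([(u-K[0,2])/K[0,0],(v-K[1,2])/K[1,1],1]);o_=T[:3,3]
    rt=M.T@r;ot=M.T@(o_-t0);k=(yy/1000-ot[1])/rt[1];return (ot+k*rt)*1000
gg=im.astype(float).mean(2)
for u in range(323,341,2):
    col=gg[198:211,u];w=np.clip(np.median(col)-20-col,0,None);v=198+(w*np.arange(13)).sum()/max(w.sum(),1);print(u,round(v,1),round(w.sum()),hit(u,v,-20.5))
# side cam
D=np.load("pics/side4.npy");im=cv2.imread("pics/side4f.png");q=tool("side",D)
m=(D>0)&(q[...,0]<-14)&(q[...,0]>-75)&(abs(q[...,2])<34)&(abs(q[...,1]+10)<14)
Q=q[m];print("side",len(Q),"x",np.percentile(Q[:,0],[1,50,99]),"y",np.percentile(Q[:,1],[5,50,95]),"z",np.percentile(Q[:,2],[1,50,99]))
dk=m&(im.mean(2)<60);print("dark band",dk.sum(),q[dk].mean(0) if dk.any() else None)
E
```

```text
406 x [15.  42.7 62.1] y [-22.1 -19.2  -3.7] z [-27.8   2.   28.4]
top face y = a x + b z + c [  0.    0.  -19.5] deg [0.5 2.7]
323 205.8 82 [ 35.4 -20.5  26.5]
325 205.5 107 [ 35.2 -20.5  21. ]
327 205.1 102 [ 34.9 -20.5  15.5]
329 204.6 108 [ 35.  -20.5   9.9]
331 204.1 87 [ 35.2 -20.5   4.4]
333 203.6 103 [ 35.4 -20.5  -1.2]
335 203.2 103 [ 35.3 -20.5  -6.7]
337 202.7 101 [ 35.3 -20.5 -12.3]
339 202.3 111 [ 35.2 -20.5 -17.8]
side 376 x [-61.  -40.8 -15.4] y [-21.4 -17.6  -1.6] z [-31.5  -7.   24.9]
dark band 24 [-34.5 -17.8  -7.3]
```

```bash
cat >> h.py <<'E'
BOX=np.array([.5575,.1672,.030]);YAW=-5.0   # box floor centre, yaw
CT=np.array([-.0588,.0010,0.])              # low-bottom corner in the tool frame
def target(xb,zb,t,yb=0,yaw=None):
    """low-bottom corner xb mm from the end wall, zb mm above floor, tilt t deg -> TCP pos, R"""
    yaw=YAW if yaw is None else yaw
    a=np.radians(YAW);X=np.array([np.cos(a),np.sin(a),0]);Y=np.array([-np.sin(a),np.cos(a),0])
    P=BOX+X*(xb-63)/1000+Y*yb/1000+np.array([0,0,zb/1000]);Rt=toolR(yaw,t,1)
    return P-Rt.apply(CT),Rt
def where():
    o=observe();Rm=Rq(o["ee_rot"]);P=o["ee_pos"]+Rm.apply(CT)-BOX
    a=np.radians(YAW);X=np.array([np.cos(a),np.sin(a),0]);Y=np.array([-np.sin(a),np.cos(a),0]);m=Rm.as_matrix()
    pz=m[:,0]
    f=o["wrist_force"]
    print("t %.2f xb %.1f yb %.1f zb %.1f tilt %.2f yaw %.2f roll %.2f | F along %.1f across %.1f up %.1f | M %s open %.1f"%(o["clock"],P@X*1000+63,P@Y*1000,P[2]*1000,np.degrees(np.arcsin(pz[2])),np.degrees(np.arctan2(pz[1],pz[0])),np.degrees(np.arcsin(m[2,2])),f@X,f@Y,f[2],o["ft_torque"].round(2),o["opening"]*85.4))
E
python3 - <<'E'
from h import *
p,Rt=target(28,70,28);print(p);delta(p,Rt);where()
E
```

```text
[0.57388526 0.16576648 0.12848788]
linear [1.2859, 3.8371, -0.9379] dr [-0.0015, 0.0217, -0.0475] deg 18.81
t 7.38 xb -60.2 yb -407.3 zb 157.1 tilt 35.81 yaw 12.09 roll 0.05 | F along 0.6 across -0.1 up -5.3 | M [-0.18  1.01  0.03] open 55.1
```

```bash
python3 -m creep '[{"grip":45,"linear":[0.1,0.3,0],"dr":[0,0.003,-0.006]},{"grip":45,"linear":[0.2,0.65,0],"dr":[0,0.006,-0.012]},{"grip":45,"linear":[0.35,1,0],"dr":[0,0.009,-0.018]}]'
python3 -m creep '[{"grip":45,"linear":[0.17,0.5,0],"dr":[0,0.004,-0.009]},{"grip":45,"linear":[0.35,1,0],"dr":[0,0.008,-0.018]}]'
python3 -m creep '[{"grip":45,"linear":[0.17,0.5,0],"dr":[0,0.002,-0.005]},{"grip":45,"linear":[0.35,1,0],"dr":[0,0.005,-0.01]},{"grip":45,"linear":[0.35,1,0],"dr":[0,0.005,-0.01]}]'
python3 - <<'E'
from h import *
where();p,Rt=target(28,70,28);delta(p,Rt)
E
```

```text
clock: 7.75
ee_pos: [0.4801, -0.1175, 0.2223]
ee_rot: [0.691, -0.666, -0.229, -0.166]
wrist_force: [0.1, -0.6, -4.2]
opening: 0.647
clock: 8.0
ee_pos: [0.5151, -0.0171, 0.2226]
ee_rot: [0.685, -0.682, -0.174, -0.188]
wrist_force: [1.2, -0.7, -4.5]
opening: 0.643
clock: 8.38
ee_pos: [0.5514, 0.0858, 0.223]
ee_rot: [-0.683, 0.689, 0.146, 0.195]
wrist_force: [0.2, -0.7, -3.7]
opening: 0.646
t 8.38 xb 12.5 yb -82.2 zb 164.6 tilt 27.91 yaw -4.24 roll 0.47 | F along 0.3 across -0.7 up -3.7 | M [ 0.01  0.78 -0.01] open 55.2
linear [0.2247, 0.7992, -0.9456] dr [-0.0013, -0.0001, -0.0028] deg 1.11
```

```bash
python3 -m creep '[{"grip":45,"linear":[0.1,0.4,0],"dr":[-0.0013,0,-0.003]},{"grip":45,"linear":[0.225,0.8,-0.2],"dr":[-0.0013,0,-0.003]},{"grip":45,"linear":[0.225,0.8,-0.6],"dr":[-0.0013,0,-0.003]},{"grip":45,"linear":[0.225,0.8,-0.95],"dr":[-0.0013,0,-0.003]},{"grip":45,"linear":[0.225,0.8,-0.95],"dr":[-0.0013,0,-0.003]},{"grip":45,"linear":[0.225,0.8,-0.95],"dr":[-0.0013,0,-0.003]}]'
python3 - <<'E'
from h import *
where()
for n in("side","top"):
    p,d=capture(n);np.save(f"pics/{n}5.npy",d);cv2.imwrite(f"pics/{n}5f.png",p)
    a,b,c_,d_=((185,125,285,225) if n=="side" else (165,135,245,225))
    cv2.imwrite(f"pics/{n}5.png",cv2.resize(p[b:d_,a:c_],None,fx=6,fy=6,interpolation=cv2.INTER_CUBIC))
E
```

```text
clock: 9.12
ee_pos: [0.5741, 0.1605, 0.1302]
ee_rot: [-0.676, 0.694, 0.138, 0.205]
wrist_force: [0.8, 0.8, -2.6]
opening: 0.643
t 9.12 xb 28.8 yb -4.8 zb 71.6 tilt 28.14 yaw -5.56 roll -0.08 | F along 0.7 across 0.9 up -2.6 | M [ 0.03  0.71 -0.01] open 54.9
```

View pics/side5.png

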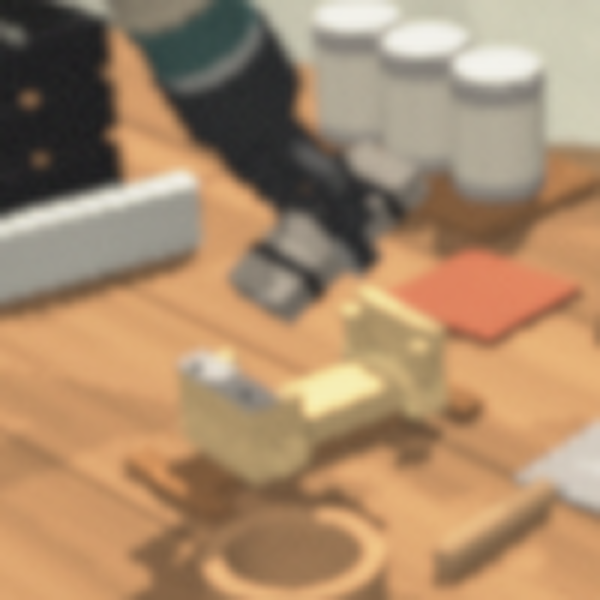

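View pics/top5.png

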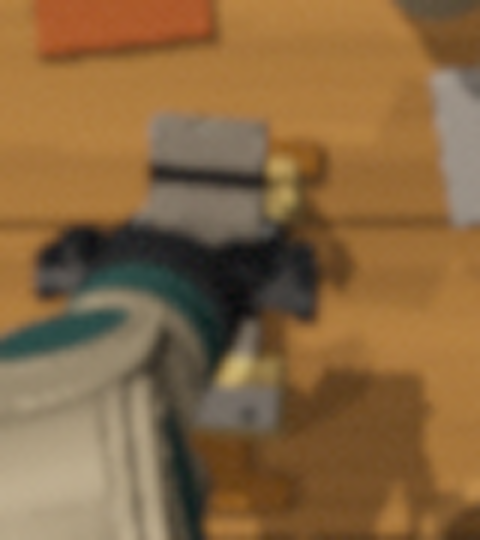

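```bash
cat >> h.py <<'E'
def pileedges(name,thr=95):
    """subpixel side edges and band of the visible high part of the pile's top face, top view; in tool frame mm and box frame"""
    im=cv2.imread(name);o=observe();M=Rq(o["ee_rot"]).as_matrix();t0=o["ee_pos"]
    i=camera_info("top");K=np.array(i["K"]);T=np.array(i["cam_to_world"])
    def hit(u,v,yy=-20.0):
        r=T[:3,:3]@np.array([(u-K[0,2])/K[0,0],(v-K[1,2])/K[1,1],1]);rt=M.T@r;ot=M.T@(T[:3,3]-t0);k=(yy/1000-ot[1])/rt[1];return (ot+k*rt)*1000
    return im,hit
E
python3 - <<'E'
from h import *
np.set_printoptions(precision=1,suppress=True,linewidth=160)
im,hit=pileedges("pics/top5f.png");sat=cv2.cvtColor(im,cv2.COLOR_BGR2HSV)[...,1].astype(float)
for v in range(157,170):
    row=sat[v];uc=200
    l=next(u for u in np.arange(uc,180,-.1) if np.interp(u,np.arange(512),row)>85)
    r=next((u for u in np.arange(uc,222,.1) if np.interp(u,np.arange(512),row)>85),np.nan)
    print(v,round(l,1),round(r,1),hit(l,v),hit(r,v))
gg=im.astype(float).mean(2)
for u in range(192,209,3):
    col=gg[160:169,u];w=np.clip(np.median(col)-20-col,0,None);vv=160+(w*np.arange(9)).sum()/max(w.sum(),1);print("band",u,round(vv,1),hit(u,vv))
E
```

```text
157 189.7 208.4 [ 52.8 -20.   27. ] [ 57.8 -20.  -28.3]
158 189.8 208.5 [ 49.8 -20.   26.6] [ 54.8 -20.  -28.7]
159 189.9 208.5 [ 46.7 -20.   26.3] [ 51.7 -20.  -28.8]
160 189.9 208.4 [ 43.7 -20.   26.2] [ 48.7 -20.  -28.7]
161 190.1 208.4 [ 40.7 -20.   25.5] [ 45.6 -20.  -28.8]
162 190.4 208.2 [ 37.7 -20.   24.5] [ 42.5 -20.  -28.3]
163 190.7 208.1 [ 34.7 -20.   23.6] [ 39.4 -20.  -28.1]
164 190.6 207.7 [ 31.6 -20.   23.8] [ 36.3 -20.  -27.1]
165 190.4 207.8 [ 28.5 -20.   24.3] [ 33.2 -20.  -27.5]
166 189.9 207.8 [ 25.3 -20.   25.7] [ 30.1 -20.  -27.6]
167 189.8 208.2 [ 22.2 -20.   25.9] [ 27.2 -20.  -29. ]
168 189.6 208.2 [ 19.  -20.   26.4] [ 24.1 -20.  -29.1]
169 189.1 208.2 [ 15.8 -20.   27.8] [ 21.  -20.  -29.2]
band 192 163.4 [ 33.8 -20.   19.7]
band 195 163.7 [ 33.7 -20.   10.7]
band 198 163.9 [ 33.8 -20.    1.7]
band 201 164.2 [ 33.8 -20.   -7.2]
band 204 164.5 [ 33.8 -20.  -16.2]
band 207 164.8 [ 33.7 -20.  -25.1]
```

```bash
sed -i 's/BOX=np.array(\[.5575,.1672,.030\])/BOX=np.array([.5581,.1681,.030])/; s/CT=np.array(\[-.0588/CT=np.array([-.0594/' h.py
python3 - <<'E'
from h import *
where();p,Rt=target(28,40,28);delta(p,Rt)
E
```

```text
t 9.22 xb 29.2 yb -5.1 zb 73.1 tilt 28.35 yaw -5.59 roll -0.01 | F along -0.4 across -0.5 up -2.4 | M [ 0.1   0.74 -0.01] open 54.9
linear [-0.0055, 0.0568, -0.3346] dr [0.0001, 0.001, 0.0017] deg 0.69
```

```bash
python3 -m creep '[{"grip":45,"linear":[-0.005,0.057,0],"dr":[0,0.001,0.0017]},{"grip":45,"linear":[-0.005,0.057,-0.1],"dr":[0,0.001,0.0017]},{"grip":45,"linear":[-0.005,0.057,-0.22],"dr":[0,0.001,0.0017]},{"grip":45,"linear":[-0.005,0.057,-0.33],"dr":[0,0.001,0.0017]},{"grip":45,"linear":[-0.005,0.057,-0.33],"dr":[0,0.001,0.0017]},{"grip":45,"linear":[-0.005,0.057,-0.33],"dr":[0,0.001,0.0017]}]'
python3 - <<'E'
from h import *
np.set_printoptions(precision=1,suppress=True,linewidth=160)
where();p,Rt=target(28,4,28);delta(p,Rt)
for n in("side","top"):
    p,d=capture(n);np.save(f"pics/{n}6.npy",d);cv2.imwrite(f"pics/{n}6f.png",p)
    a,b,c_,d_=((185,125,285,225) if n=="side" else (165,135,245,225))
    cv2.imwrite(f"pics/{n}6.png",cv2.resize(p[b:d_,a:c_],None,fx=6,fy=6,interpolation=cv2.INTER_CUBIC))
im,hit=pileedges("pics/top6f.png");sat=cv2.cvtColor(im,cv2.COLOR_BGR2HSV)[...,1].astype(float)
for v in range(155,168):
    row=sat[v];uc=200
    l=next(u for u in np.arange(uc,180,-.1) if np.interp(u,np.arange(512),row)>85)
    r=next((u for u in np.arange(uc,222,.1) if np.interp(u,np.arange(512),row)>85),np.nan)
    print(v,round(l,1),round(r,1),hit(l,v),hit(r,v))
E
```

```text
clock: 9.98
ee_pos: [0.5732, 0.1665, 0.0966]
ee_rot: [-0.678, 0.694, 0.14, 0.199]
wrist_force: [-0.0, -0.0, -2.8]
opening: 0.646
t 9.97 xb 26.1 yb -0.3 zb 38.0 tilt 27.76 yaw -4.88 roll -0.14 | F along -0.0 across -0.0 up -2.8 | M [0.1 0.7 0. ] open 55.1
linear [0.0182, 0.0008, -0.3383] dr [0.0003, -0.0007, -0.0001] deg 0.28
155 200.0 200.0 [ 72.3 -20.   -4.5] [ 72.3 -20.   -4.5]
156 200.0 200.0 [ 69.2 -20.   -4.6] [ 69.2 -20.   -4.6]
157 200.0 200.0 [ 66.1 -20.   -4.7] [ 66.1 -20.   -4.7]
158 190.9 201.5 [ 60.8 -20.   22.9] [ 63.3 -20.   -9.3]
159 189.9 207.5 [ 57.4 -20.   25.9] [ 61.6 -20.  -27.7]
160 189.7 207.6 [ 54.2 -20.   26.5] [ 58.5 -20.  -28.1]
161 189.8 207.5 [ 51.1 -20.   26.1] [ 55.4 -20.  -27.8]
162 189.7 207.6 [ 48.  -20.   26.4] [ 52.3 -20.  -28.3]
163 189.8 207.6 [ 44.9 -20.   26. ] [ 49.1 -20.  -28.4]
164 189.9 207.8 [ 41.7 -20.   25.6] [ 46.1 -20.  -29.1]
165 190.1 208.2 [ 38.6 -20.   25. ] [ 43.  -20.  -30.4]
166 190.4 207.7 [ 35.5 -20.   24. ] [ 39.7 -20.  -29. ]
167 190.3 207.1 [ 32.4 -20.   24.3] [ 36.4 -20.  -27.2]
```

View pics/side6.png

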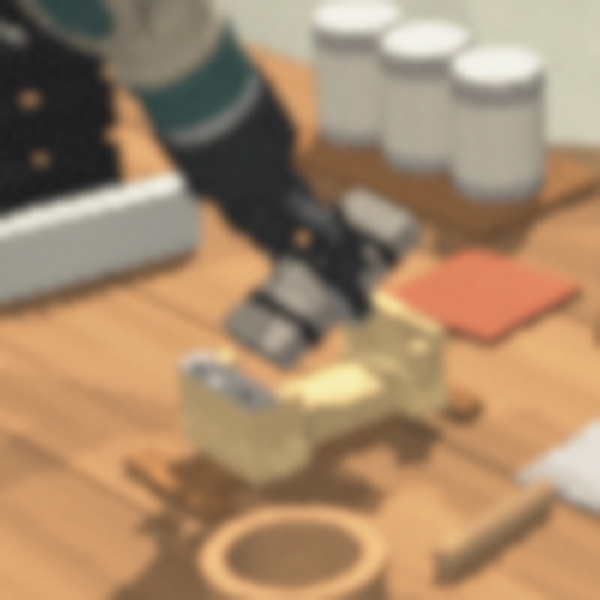

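View pics/top6.png

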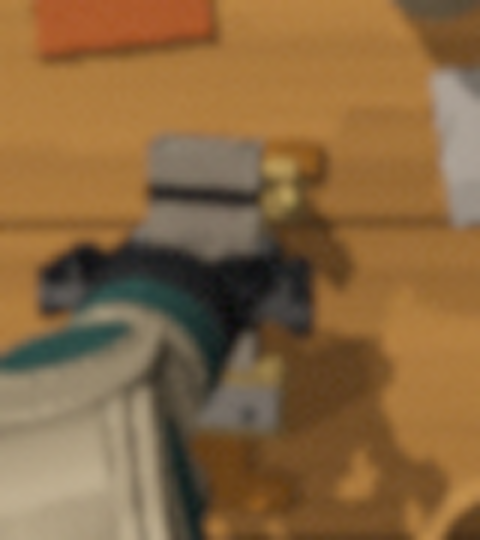

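```bash
python3 -m creep '[{"grip":45,"linear":[0.01,0.003,-0.08],"dr":[0,-0.0007,0]},{"grip":45,"linear":[0.018,0.003,-0.16],"dr":[0,-0.0007,0]},{"grip":45,"linear":[0.018,0.003,-0.23],"dr":[0,-0.0007,0]},{"grip":45,"linear":[0.018,0.003,-0.28],"dr":[0,-0.0007,0]},{"grip":45,"linear":[0.018,0.003,-0.28],"dr":[0,-0.0007,0]},{"grip":45,"linear":[0.018,0.003,-0.28],"dr":[0,-0.0007,0]}]'
python3 - <<'E'
from h import *
where();p,Rt=target(28,2,28);delta(p,Rt)
E
```

```text
clock: 10.82
ee_pos: [0.5752, 0.1669, 0.069]
ee_rot: [-0.677, 0.693, 0.142, 0.201]
wrist_force: [-0.6, 0.8, -4.3]
opening: 0.645
t 10.82 xb 28.2 yb 0.2 zb 10.2 tilt 28.04 yaw -4.90 roll -0.11 | F along -0.7 across 0.8 up -4.3 | M [ 0.08  0.8  -0.05] open 55.1
linear [-0.0017, -0.0032, -0.0821] dr [0.0003, 0.0001, -0.0001] deg 0.12
```

```bash
python3 -m creep '[{"grip":45,"linear":[0,-0.002,-0.02],"dr":[0,0,0]},{"grip":45,"linear":[0,-0.002,-0.04],"dr":[0,0,0]},{"grip":45,"linear":[0,-0.002,-0.06],"dr":[0,0,0]},{"grip":45,"linear":[0,-0.002,-0.075],"dr":[0,0,0]},{"grip":45,"linear":[0,-0.002,-0.075],"dr":[0,0,0]}]'
python3 -c "from h import *;where()"
python3 -m creep '[{"grip":45,"linear":[0,0,-0.01],"dr":[0,0,0]},{"grip":45,"linear":[0,0,-0.01],"dr":[0,0,0]}]' | grep force;python3 -c "from h import *;where()"
python3 -m creep '[{"grip":45,"linear":[0,0,-0.01],"dr":[0,0,0]},{"grip":45,"linear":[0,0,-0.01],"dr":[0,0,0]}]' | grep force;python3 -c "from h import *;where()"
```

```text
clock: 11.45
ee_pos: [0.5747, 0.1666, 0.061]
ee_rot: [-0.677, 0.694, 0.141, 0.2]
wrist_force: [-0.0, 0.1, -4.3]
opening: 0.645
t 11.45 xb 27.7 yb -0.1 zb 2.3 tilt 27.99 yaw -4.89 roll -0.12 | F along -0.0 across 0.1 up -4.3 | M [0.09 0.82 0.01] open 55.1
wrist_force: [-0.2, -0.0, -4.8]
t 11.70 xb 27.9 yb -0.1 zb 1.5 tilt 28.01 yaw -4.89 roll -0.12 | F along -0.2 across -0.1 up -4.8 | M [0.05 0.89 0.02] open 55.1
wrist_force: [0.4, -0.3, -2.6]
t 11.95 xb 28.2 yb 0.0 zb 0.7 tilt 28.04 yaw -4.89 roll -0.11 | F along 0.4 across -0.3 up -2.6 | M [0.02 0.82 0.02] open 54.9
```

```bash
python3 -m creep '[{"grip":45,"linear":[0,0,-0.007],"dr":[0,0,0]},{"grip":45,"linear":[0,0,-0.007],"dr":[0,0,0]}]' | grep force;python3 -c "from h import *;where()"
python3 -m creep '[{"grip":45,"linear":[0,0,-0.007],"dr":[0,0,0]},{"grip":45,"linear":[0,0,-0.007],"dr":[0,0,0]}]' | grep force;python3 -c "from h import *;where()"
```

```text
wrist_force: [-1.2, 0.3, 1.0]
t 12.20 xb 28.4 yb 0.0 zb 0.4 tilt 28.08 yaw -4.90 roll -0.11 | F along -1.3 across 0.2 up 1.0 | M [-0.06  0.96 -0.02] open 54.8
wrist_force: [-4.2, -0.7, 7.1]
t 12.45 xb 28.7 yb 0.0 zb 0.1 tilt 28.11 yaw -4.90 roll -0.11 | F along -4.1 across -1.0 up 7.1 | M [-0.16  1.2  -0.03] open 54.7
```

```bash
python3 -m creep '[{"grip":45,"linear":[0,0,0.015],"dr":[0,0,0]},{"grip":45,"linear":[-0.03,0.003,0.02],"dr":[0,0,0]},{"grip":45,"linear":[-0.06,0.005,0.02],"dr":[0,0,0]},{"grip":45,"linear":[-0.09,0.008,0.02],"dr":[0,0,0]},{"grip":45,"linear":[-0.12,0.01,0.02],"dr":[0,0,0]},{"grip":45,"linear":[-0.12,0.01,0.02],"dr":[0,0,0]}]'
python3 -c "from h import *;where()"
```

```text
clock: 13.2
ee_pos: [0.5622, 0.1677, 0.0596]
ee_rot: [-0.677, 0.694, 0.141, 0.2]
wrist_force: [-1.5, -0.9, -1.8]
opening: 0.642
t 13.20 xb 15.1 yb -0.2 zb 0.8 tilt 27.96 yaw -4.87 roll -0.12 | F along -1.4 across -1.1 up -1.8 | M [0.06 0.84 0.03] open 54.8
```

```bash
python3 -m creep '[{"grip":45,"linear":[-0.01,0.001,0.008],"dr":[0,0,0]},{"grip":45,"linear":[-0.02,0.002,0.008],"dr":[0,0,0]},{"grip":45,"linear":[-0.03,0.003,0.008],"dr":[0,0,0]},{"grip":45,"linear":[-0.03,0.003,0.008],"dr":[0,0,0]}]' | grep force
python3 -c "from h import *;where()"
python3 -m creep '[{"grip":45,"linear":[-0.008,0.001,0],"dr":[0,0,0]},{"grip":45,"linear":[-0.008,0.001,0],"dr":[0,0,0]}]' | grep force
python3 -c "from h import *;where()"
python3 -m creep '[{"grip":45,"linear":[-0.008,0.001,0],"dr":[0,0,0]},{"grip":45,"linear":[-0.008,0.001,0],"dr":[0,0,0]}]' | grep force
python3 -c "from h import *;where()"
```

```text
wrist_force: [-0.4, 1.0, -3.2]
t 13.70 xb 12.7 yb -0.1 zb 1.8 tilt 28.00 yaw -4.89 roll -0.12 | F along -0.5 across 1.0 up -3.2 | M [0.05 0.8  0.01] open 54.7
wrist_force: [-0.0, 0.4, -3.9]
t 13.95 xb 12.0 yb -0.1 zb 1.9 tilt 28.01 yaw -4.89 roll -0.11 | F along -0.0 across 0.4 up -3.9 | M [0.05 0.81 0.01] open 55.2
wrist_force: [-0.8, 0.1, -3.8]
t 14.20 xb 11.2 yb -0.0 zb 1.9 tilt 28.01 yaw -4.89 roll -0.11 | F along -0.8 across -0.0 up -3.8 | M [ 0.04  0.78 -0.02] open 55.1
```

```bash
for k in 1; do python3 -m creep '[{"grip":45,"linear":[-0.008,0.001,0],"dr":[0,0,0]},{"grip":45,"linear":[-0.008,0.001,0],"dr":[0,0,0]}]' | grep force; done
python3 -c "from h import *;where()"
python3 -m creep '[{"grip":45,"linear":[-0.008,0.001,0],"dr":[0,0,0]},{"grip":45,"linear":[-0.008,0.001,0],"dr":[0,0,0]}]' | grep force
python3 -c "from h import *;where()"
python3 -m creep '[{"grip":45,"linear":[-0.008,0.001,0],"dr":[0,0,0]},{"grip":45,"linear":[-0.008,0.001,0],"dr":[0,0,0]}]' | grep force
python3 -c "from h import *;where()"
```

```text
wrist_force: [0.4, 0.3, -4.5]
t 14.45 xb 10.7 yb 0.1 zb 2.1 tilt 28.04 yaw -4.90 roll -0.11 | F along 0.4 across 0.4 up -4.5 | M [0.01 0.72 0.03] open 54.7
wrist_force: [2.6, 0.8, -4.8]
t 14.70 xb 10.5 yb 0.1 zb 2.3 tilt 28.10 yaw -4.91 roll -0.11 | F along 2.5 across 1.0 up -4.8 | M [-0.02  0.27  0.07] open 55.1
wrist_force: [6.7, -1.3, -6.4]
t 14.95 xb 10.4 yb 0.2 zb 2.7 tilt 28.18 yaw -4.93 roll -0.11 | F along 6.8 across -0.7 up -6.4 | M [-0.16 -0.09  0.06] open 55.1
```

```bash
python3 -m creep '[{"grip":45,"linear":[0.02,-0.002,0],"dr":[0,0,0]},{"grip":45,"linear":[0.035,-0.003,-0.01],"dr":[0,0,0]},{"grip":45,"linear":[0.035,-0.003,-0.01],"dr":[0,0,0]}]'
python3 - <<'E'
from h import *
where()
np.set_printoptions(precision=4,suppress=True)
o=observe();R0=Rq(o["ee_rot"])
for t in (28,25,22,19,16,13,10,7,4,2,0):
    p,Rt=target(21*np.sin(np.radians(t))+2.9,1.4,t,0);print(t,((p-o["ee_pos"])/.1).round(3),((Rt*R0.inv()).as_rotvec()/(2*np.pi)).round(4))
for n in("side","top"):
    p,d=capture(n);np.save(f"pics/{n}7.npy",d);cv2.imwrite(f"pics/{n}7f.png",p)
    a,b,c_,d_=((185,125,285,225) if n=="side" else (165,135,245,225))
    cv2.imwrite(f"pics/{n}7.png",cv2.resize(p[b:d_,a:c_],None,fx=6,fy=6,interpolation=cv2.INTER_CUBIC))
E
```

```text
clock: 15.32
ee_pos: [0.5586, 0.1682, 0.0593]
ee_rot: [-0.678, 0.694, 0.141, 0.2]
wrist_force: [-1.6, 0.1, -1.1]
opening: 0.643
t 15.32 xb 11.5 yb 0.1 zb 0.6 tilt 27.92 yaw -4.87 roll -0.11 | F along -1.6 across -0.1 up -1.1 | M [0.08 1.04 0.02] open 54.9
28 [ 0.012 -0.003  0.009] [ 0.0003 -0.0002 -0.0002]
25 [ 0.017 -0.003 -0.019] [ 0.001   0.0081 -0.0002]
22 [ 0.019 -0.004 -0.047] [ 0.0017  0.0164 -0.0002]
19 [ 0.021 -0.004 -0.076] [ 0.0025  0.0247 -0.0002]
16 [ 0.02  -0.004 -0.106] [ 0.0032  0.033  -0.0002]
13 [ 0.018 -0.003 -0.136] [ 0.0039  0.0413 -0.0002]
10 [ 0.014 -0.003 -0.166] [ 0.0046  0.0496 -0.0002]
7 [ 0.008 -0.003 -0.197] [ 0.0053  0.0579 -0.0002]
4 [ 0.    -0.002 -0.228] [ 0.0061  0.0662 -0.0003]
2 [-0.005 -0.001 -0.248] [ 0.0065  0.0717 -0.0003]
0 [-0.012 -0.001 -0.269] [ 0.007   0.0772 -0.0003]
```

View pics/side7.png

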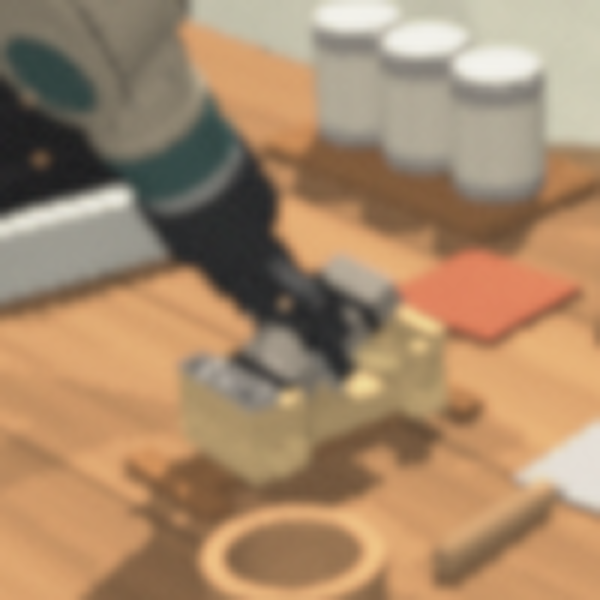

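View pics/top7.png

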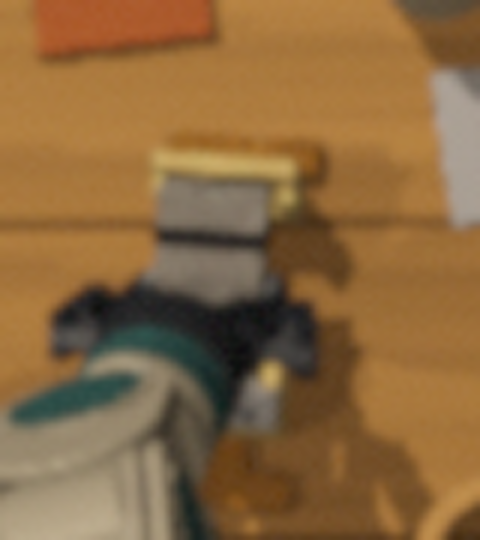

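```bash
python3 -m creep '[{"grip":45,"linear":[0.012,-0.003,0.009],"dr":[0,0,0]},{"grip":45,"linear":[0.015,-0.003,-0.005],"dr":[0.0006,0.004,0]},{"grip":45,"linear":[0.017,-0.003,-0.019],"dr":[0.001,0.008,0]},{"grip":45,"linear":[0.018,-0.003,-0.033],"dr":[0.0014,0.012,0]},{"grip":45,"linear":[0.019,-0.004,-0.047],"dr":[0.0017,0.0164,0]},{"grip":45,"linear":[0.02,-0.004,-0.061],"dr":[0.0021,0.0205,0]},{"grip":45,"linear":[0.021,-0.004,-0.076],"dr":[0.0025,0.0247,0]},{"grip":45,"linear":[0.021,-0.004,-0.076],"dr":[0.0025,0.0247,0]}]'
python3 - <<'E'
from h import *
where()
o=observe();R0=Rq(o["ee_rot"])
for t in (19,17.5,16,14.5,13,11.5,10,8.5,7):
    p,Rt=target(21*np.sin(np.radians(t))+2.9,1.4,t,0);print(t,((p-o["ee_pos"])/.1).round(3),((Rt*R0.inv()).as_rotvec()/(2*np.pi)).round(4))
E
```

```text
clock: 16.42
ee_pos: [0.5624, 0.1678, 0.0524]
ee_rot: [-0.692, 0.702, 0.087, 0.147]
wrist_force: [0.0, -0.0, -3.7]
opening: 0.643
t 16.43 xb 11.6 yb 0.0 zb 2.0 tilt 19.11 yaw -4.98 roll 0.03 | F along 0.0 across -0.0 up -3.7 | M [0.04 0.55 0.  ] open 54.9
19 [-0.018  0.001 -0.007] [-0.0001  0.0003 -0.0001]
17.5 [-0.018  0.001 -0.022] [ 0.0003  0.0045 -0.0001]
16 [-0.018  0.001 -0.037] [ 0.0007  0.0086 -0.0001]
14.5 [-0.019  0.001 -0.052] [ 0.001   0.0128 -0.0001]
13 [-0.021  0.001 -0.067] [ 0.0014  0.0169 -0.0001]
11.5 [-0.023  0.001 -0.082] [ 0.0018  0.0211 -0.0001]
10 [-0.025  0.001 -0.097] [ 0.0021  0.0252 -0.0001]
8.5 [-0.028  0.002 -0.112] [ 0.0025  0.0294 -0.0001]
7 [-0.031  0.002 -0.128] [ 0.0028  0.0335 -0.0001]
```

```bash
python3 -m creep '[{"grip":45,"linear":[-0.018,0.001,-0.007],"dr":[0,0,0]},{"grip":45,"linear":[-0.018,0.001,-0.022],"dr":[0.0003,0.0045,0]},{"grip":45,"linear":[-0.018,0.001,-0.037],"dr":[0.0007,0.0086,0]},{"grip":45,"linear":[-0.019,0.001,-0.052],"dr":[0.001,0.0128,0]},{"grip":45,"linear":[-0.021,0.001,-0.067],"dr":[0.0014,0.0169,0]},{"grip":45,"linear":[-0.023,0.001,-0.082],"dr":[0.0018,0.0211,0]},{"grip":45,"linear":[-0.025,0.001,-0.097],"dr":[0.0021,0.0252,0]},{"grip":45,"linear":[-0.025,0.001,-0.097],"dr":[0.0021,0.0252,0]}]'
python3 - <<'E'
from h import *
where()
o=observe();R0=Rq(o["ee_rot"])
for t in (10,8.5,7,5.5,4,2.5,1,0):
    p,Rt=target(21*np.sin(np.radians(t))+2.9,1.4,t,0);print(t,((p-o["ee_pos"])/.1).round(3),((Rt*R0.inv()).as_rotvec()/(2*np.pi)).round(4))
E
```

```text
clock: 17.42
ee_pos: [0.5597, 0.1678, 0.0424]
ee_rot: [-0.701, 0.706, 0.031, 0.092]
wrist_force: [0.6, -0.8, -3.2]
opening: 0.642
t 17.43 xb 6.3 yb -0.2 zb 1.1 tilt 9.97 yaw -4.96 roll -0.01 | F along 0.7 across -0.7 up -3.2 | M [0.01 0.26 0.  ] open 54.8
10 [0.003 0.001 0.003] [ 0.     -0.0001 -0.0001]
8.5 [ 0.     0.001 -0.012] [ 0.0004  0.0041 -0.0001]
7 [-0.003  0.002 -0.028] [ 0.0007  0.0082 -0.0001]
5.5 [-0.007  0.002 -0.043] [ 0.0011  0.0124 -0.0001]
4 [-0.01   0.002 -0.059] [ 0.0015  0.0165 -0.0001]
2.5 [-0.015  0.003 -0.074] [ 0.0018  0.0207 -0.0001]
1 [-0.02   0.003 -0.09 ] [ 0.0022  0.0248 -0.0001]
0 [-0.023  0.003 -0.1  ] [ 0.0024  0.0276 -0.0001]
```

```bash
python3 -m creep '[{"grip":45,"linear":[0.003,0.001,0.003],"dr":[0,0,0]},{"grip":45,"linear":[0,0.001,-0.012],"dr":[0.0004,0.0041,0]},{"grip":45,"linear":[-0.003,0.002,-0.028],"dr":[0.0007,0.0082,0]},{"grip":45,"linear":[-0.007,0.002,-0.043],"dr":[0.0011,0.0124,0]},{"grip":45,"linear":[-0.01,0.002,-0.059],"dr":[0.0015,0.0165,0]},{"grip":45,"linear":[-0.01,0.002,-0.059],"dr":[0.0015,0.0165,0]}]'
python3 - <<'E'
from h import *
where()
o=observe();R0=Rq(o["ee_rot"])
for t in (4,3,2,1,0):
    p,Rt=target(21*np.sin(np.radians(t))+3.2,1.2,t,0);print(t,((p-o["ee_pos"])/.1).round(3),((Rt*R0.inv()).as_rotvec()/(2*np.pi)).round(4))
for n in("side","top"):
    p,d=capture(n);np.save(f"pics/{n}8.npy",d);cv2.imwrite(f"pics/{n}8f.png",p)
    a,b,c_,d_=((185,125,285,225) if n=="side" else (165,135,245,225))
    cv2.imwrite(f"pics/{n}8.png",cv2.resize(p[b:d_,a:c_],None,fx=6,fy=6,interpolation=cv2.INTER_CUBIC))
E
```

```text
clock: 18.18
ee_pos: [0.5588, 0.168, 0.0364]
ee_rot: [-0.705, 0.707, -0.006, 0.055]
wrist_force: [-0.1, 1.0, -3.7]
opening: 0.644
t 18.18 xb 4.5 yb -0.1 zb 1.2 tilt 4.00 yaw -4.97 roll 0.01 | F along -0.2 across 1.0 up -3.7 | M [0.01 0.11 0.04] open 55.0
4 [ 0.002  0.    -0.   ] [-0.      0.     -0.0001]
3 [-0.001  0.001 -0.011] [ 0.0002  0.0028 -0.0001]
2 [-0.004  0.001 -0.021] [ 0.0004  0.0055 -0.0001]
1 [-0.007  0.001 -0.031] [ 0.0007  0.0083 -0.0001]
0 [-0.011  0.001 -0.042] [ 0.0009  0.0111 -0.0001]
```

View pics/side8.png

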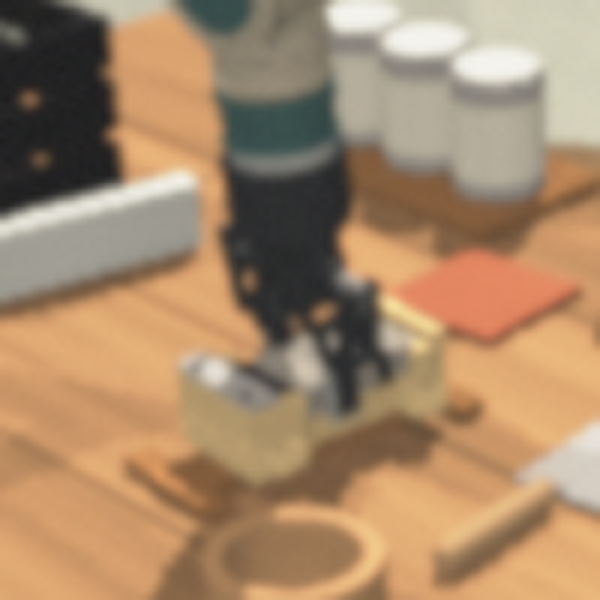

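View pics/top8.png

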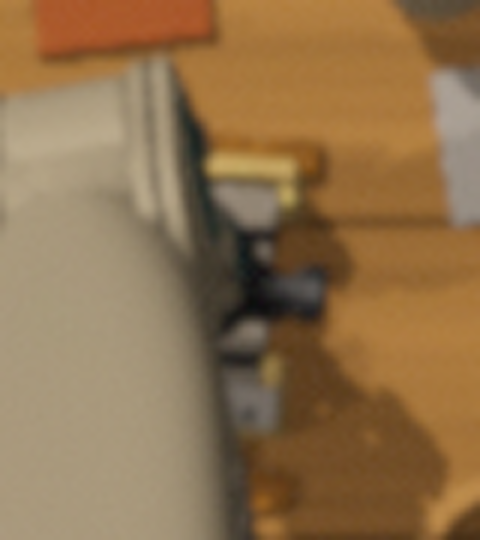

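```bash
python3 -m creep '[{"grip":45,"linear":[-0.001,0.001,-0.011],"dr":[0.0002,0.0028,0]},{"grip":45,"linear":[-0.004,0.001,-0.021],"dr":[0.0004,0.0055,0]},{"grip":45,"linear":[-0.007,0.001,-0.031],"dr":[0.0007,0.0083,0]},{"grip":45,"linear":[-0.011,0.001,-0.042],"dr":[0.0009,0.0111,0]},{"grip":45,"linear":[-0.011,0.001,-0.042],"dr":[0.0009,0.0111,0]}]'
python3 -c "from h import *;where()"
python3 -m creep '[{"grip":45,"linear":[0,0,-0.004],"dr":[0,0,0]},{"grip":45,"linear":[0,0,-0.004],"dr":[0,0,0]}]'|grep force
python3 -c "from h import *;where()"
python3 -m creep '[{"grip":45,"linear":[0,0,-0.004],"dr":[0,0,0]},{"grip":45,"linear":[0,0,-0.004],"dr":[0,0,0]}]'|grep force
python3 -c "from h import *;where()"
```

```text
clock: 18.9
ee_pos: [0.5574, 0.1681, 0.0323]
ee_rot: [-0.706, 0.706, -0.031, 0.031]
wrist_force: [-0.2, -0.6, -4.1]
opening: 0.644
t 18.90 xb 2.9 yb -0.1 zb 1.3 tilt 0.00 yaw -4.96 roll -0.01 | F along -0.2 across -0.6 up -4.1 | M [-0.04  0.02 -0.04] open 55.0
wrist_force: [0.6, 0.2, -1.3]
t 19.15 xb 2.9 yb -0.0 zb 1.2 tilt 0.07 yaw -4.94 roll -0.01 | F along 0.5 across 0.2 up -1.3 | M [-0.1  -0.08 -0.01] open 55.0
wrist_force: [0.4, -0.8, 3.3]
t 19.40 xb 2.9 yb -0.1 zb 1.2 tilt 0.06 yaw -4.95 roll -0.01 | F along 0.4 across -0.7 up 3.3 | M [-0.24  0.23  0.04] open 54.9
```

```bash
python3 -m creep '[{"grip":45,"linear":[0,0,-0.004],"dr":[0,0,0]},{"grip":45,"linear":[0,0,-0.004],"dr":[0,0,0]}]'|grep force
python3 -c "from h import *;where()"
python3 -m creep '[{"grip":45,"linear":[0,0,-0.004],"dr":[0,0,0]},{"grip":45,"linear":[0,0,-0.004],"dr":[0,0,0]}]'|grep force
python3 -c "from h import *;where()"
```

```text
wrist_force: [-1.2, -1.3, 6.5]
t 19.65 xb 2.9 yb -0.1 zb 1.2 tilt 0.06 yaw -4.94 roll -0.01 | F along -1.1 across -1.4 up 6.5 | M [-0.29  0.47 -0.  ] open 54.7
wrist_force: [-3.0, -0.9, 9.2]
t 19.90 xb 2.9 yb -0.0 zb 1.2 tilt 0.07 yaw -4.94 roll -0.01 | F along -2.9 across -1.1 up 9.2 | M [-0.35  0.66  0.02] open 54.8
```

```bash
python3 -m creep '[{"grip":45,"linear":[0,0,0.008],"dr":[0,0,0]},{"grip":45,"linear":[0,0,0.008],"dr":[0,0,0]},{"grip":58,"linear":[0,0,0.008],"dr":[0,0,0]},{"grip":62,"linear":[0,0,0.008],"dr":[0,0,0]},{"grip":68,"linear":[0,0,0.008],"dr":[0,0,0]},{"grip":76,"linear":[0,0,0.008],"dr":[0,0,0]},{"grip":76,"linear":[0,0,0.008],"dr":[0,0,0]}]'
python3 - <<'E'
from h import *
where()
for n in("side",):
    p,d=capture(n);np.save(f"pics/{n}9.npy",d);cv2.imwrite(f"pics/{n}9f.png",p)
    a,b,c_,d_=((185,125,285,225) if n=="side" else (165,135,245,225))
    cv2.imwrite(f"pics/{n}9.png",cv2.resize(p[b:d_,a:c_],None,fx=6,fy=6,interpolation=cv2.INTER_CUBIC))
E
```

```text
clock: 20.78
ee_pos: [0.5569, 0.1682, 0.0314]
ee_rot: [-0.706, 0.706, -0.031, 0.03]
wrist_force: [1.1, -0.1, 0.1]
opening: 0.89
t 20.77 xb 2.4 yb -0.1 zb 0.4 tilt -0.01 yaw -4.95 roll -0.01 | F along 1.1 across 0.0 up 0.1 | M [ 0.02  0.02 -0.01] open 76.0
```

View pics/side9.png

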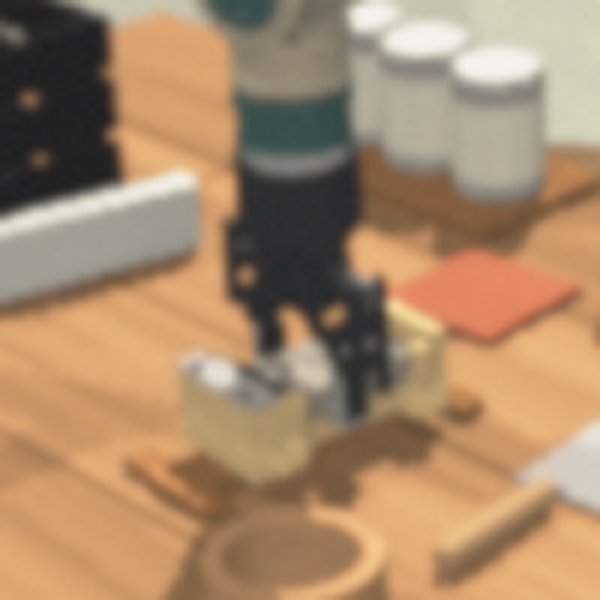

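```bash
python3 -m creep '[{"grip":80,"linear":[0,0,0],"dr":[0,0,0]},{"grip":80,"linear":[0,0,0.05],"dr":[0,0,0]},{"grip":80,"linear":[0,0,0.15],"dr":[0,0,0]},{"grip":80,"linear":[0,0,0.3],"dr":[0,0,0]},{"grip":80,"linear":[0,0,0.6],"dr":[0,0,0]},{"grip":80,"linear":[0,0,1],"dr":[0,0,0]},{"grip":80,"linear":[0,0,1],"dr":[0,0,0]}]'
python3 -m creep '[{"grip":80,"linear":[0,0,0.5],"dr":[0,0,0]},{"grip":80,"linear":[-0.5,0.2,1],"dr":[0,0,0]},{"grip":80,"linear":[-1,0.5,1],"dr":[0,0,0]},{"grip":80,"linear":[-1,1,1],"dr":[0,0,0]},{"grip":80,"linear":[-1,1,1],"dr":[0,0,0]}]'
python3 -m creep '[{"grip":80,"linear":[0,0.5,0],"dr":[0,0,0]},{"grip":80,"linear":[-0.5,1,0],"dr":[0,0,0]},{"grip":80,"linear":[-0.5,1,0],"dr":[0,0,0]}]'
python3 - <<'E'
from h import *
for n in("side","top"):
    p,d=capture(n);np.save(f"pics/{n}10.npy",d);cv2.imwrite(f"pics/{n}10f.png",p)
    a,b,c_,d_=((185,125,285,225) if n=="side" else (165,135,245,225))
    cv2.imwrite(f"pics/{n}10.png",cv2.resize(p[b:d_,a:c_],None,fx=6,fy=6,interpolation=cv2.INTER_CUBIC))
E
```

```text
clock: 21.7
ee_pos: [0.5606, 0.1689, 0.1368]
ee_rot: [0.707, -0.706, 0.027, -0.034]
wrist_force: [-0.3, 0.0, -0.9]
opening: 0.937
clock: 22.32
ee_pos: [0.4558, 0.2704, 0.2317]
ee_rot: [0.707, -0.706, 0.029, -0.029]
wrist_force: [0.0, -0.5, -0.1]
opening: 0.936
clock: 22.7
ee_pos: [0.4049, 0.3691, 0.2309]
ee_rot: [-0.706, 0.707, -0.03, 0.029]
wrist_force: [0.6, -0.3, 0.6]
opening: 0.935
```

View pics/side10.png

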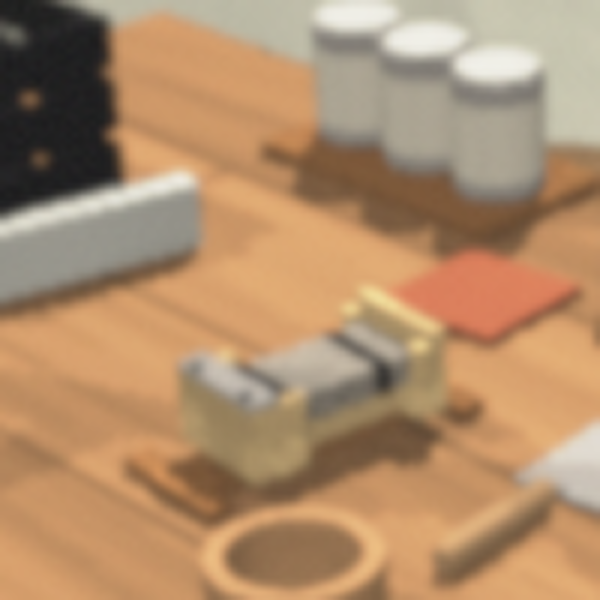

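View pics/top10.png

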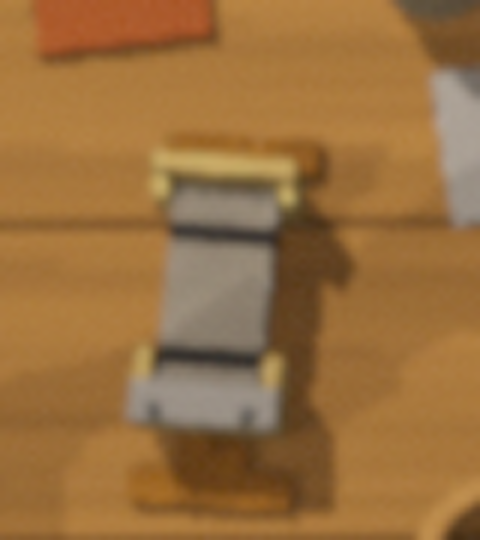

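View pics/top10f.png

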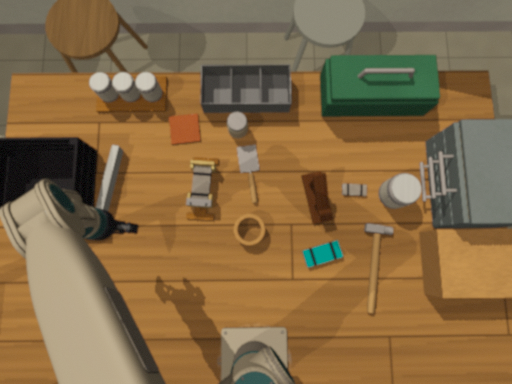

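```bash
python3 - <<'E'
from h import *
np.set_printoptions(precision=4,suppress=True)
D=np.load("pics/top10.npy");im=cv2.imread("pics/top10f.png");C=cloud("top",D);hsv=cv2.cvtColor(im,cv2.COLOR_BGR2HSV)
m=np.zeros(D.shape,bool);m[168:193,194:210]=1;m&=(hsv[...,1]<80)&(abs(C[...,2]-.05)<.02)
P=C[m];a=np.radians(-5);X=np.array([np.cos(a),np.sin(a)]);Y=np.array([-X[1],X[0]]);q=(P[:,:2]-[.5575,.1672])
A=np.c_[q@X,q@Y,np.ones(len(P))]
for _ in range(4):
    s=np.linalg.lstsq(A,P[:,2],rcond=None)[0];r=P[:,2]-A@s;k=abs(r)<.006;P=P[k];A=A[k]
print(len(P),"top z at middle",s[2],"tilt deg",np.degrees(np.arctan(s[:2])),"x range",np.percentile(A[:,0],[1,99]))
d=cv2.absdiff(im,cv2.imread("pics/top0.png")).max(2);d[195:384,0:170]=0
k,l,st,ce=cv2.connectedComponentsWithStats((cv2.medianBlur(d,3)>35).astype(np.uint8));print("top changes",[st[j].tolist() for j in range(1,k) if st[j,4]>4])
d=cv2.absdiff(cv2.imread("pics/side10f.png"),cv2.imread("pics/side0.png")).max(2)
k,l,st,ce=cv2.connectedComponentsWithStats((cv2.medianBlur(d,3)>35).astype(np.uint8));print("side changes",[st[j].tolist() for j in range(1,k) if st[j,4]>4])
gg=im.astype(float).mean(2)
for lo,hi in((171,178),(191,198)):
    for u in(196,200,204,208):
        col=gg[lo:hi,u];w=np.clip(np.median(col)-20-col,0,None)
        if w.sum()>0:
            v=lo+(w*np.arange(hi-lo)).sum()/w.sum();Q=ray("top",u,v,.051)[:2]-[.5575,.1672];print("band",u,round(v,1),Q@X*1000,Q@Y*1000)
E
```

```text
389 top z at middle 0.05148822811221818 tilt deg [ 0.0144 -0.5543] x range [-0.0277  0.0526]
top changes [[191, 167, 20, 33, 531], [311, 175, 22, 31, 522], [24, 179, 28, 16, 265], [213, 180, 6, 19, 88], [74, 192, 4, 3, 10], [315, 205, 19, 10, 111], [337, 212, 3, 10, 25], [170, 280, 65, 104, 2571], [243, 344, 45, 24, 394], [275, 370, 11, 13, 65], [288, 375, 4, 9, 25], [301, 380, 5, 4, 12]]
side changes [[0, 0, 174, 214, 14142], [0, 122, 5, 26, 74], [154, 122, 8, 4, 21], [166, 133, 6, 10, 33], [0, 152, 12, 41, 353], [224, 179, 29, 16, 267], [131, 190, 9, 6, 32], [6, 195, 10, 20, 143], [293, 196, 31, 41, 672], [120, 199, 8, 12, 37], [131, 199, 29, 46, 800], [235, 199, 17, 8, 58], [0, 218, 86, 111, 2656], [303, 258, 15, 9, 64], [75, 277, 22, 26, 338], [11, 299, 73, 34, 1191], [131, 308, 3, 3, 6], [128, 316, 6, 6, 28], [117, 325, 17, 28, 146], [95, 356, 19, 13, 136], [39, 372, 12, 12, 91]]
band 196 173.1 33.58181243626809 19.088086593886864
band 200 173.5 33.24848578125303 5.958412319784096
band 204 173.7 33.88179742809065 -7.071182389992439
band 208 174.1 33.444763003520464 -20.206937262981292
band 196 193.7 -34.13392378009484 12.046175727718785
band 200 194.1 -34.303883265589604 -0.9488782582089879
band 204 194.5 -34.507246139536036 -13.944951414373671
band 208 194.0 -31.91642666285882 -26.662592137512394
```

```bash
python3 -c "
from cell import *
print(observe()['wrist_force']);print(finish_job())"
```

```text
[ 0.23846567  0.77925758 -0.21532232]
the job is handed in; nothing more can be done
None
```

The banded pile of three grey tiles is lying flat on the tray floor with its low end under the steel lip. The arm is clear of everything, and I handed the job in at about 23 s of the 72 s allowed.

- **What I did:** I pinched the pile across its middle and lifted it off the rack square to the slope. With it tilted at 28° I felt for the tray floor, then slid it under the lip until I felt the end wall at about 7 N. I backed off about 1 mm, swung the high end down while still holding it, and let go once it rested on the floor. I felt no forces during the swing. I pressed down with at most about 13 N above the pile's weight.
- **Position checks:** In the last top view the pile's top is 51.5 mm above the table, against 51 mm expected. It is level along its length and 0.55° off across its width, which is within measuring noise. Both bands sit evenly about the box centre.
- **Bystanders:** Comparing the first and last pictures, the changes were at the rack, the tray and where the arm and its shadow had moved. I masked out the part of the top view the arm covers, so that area was checked only by eye.
- **Disagreements:**
  - The side camera read several millimetres off the top camera, so I relied on the top view.
  - By the top view the tray in the robot's own coordinates was about 1 mm off, and I corrected for that.
  - When the pile came down flat it touched the floor 0.6 mm higher than the earlier feel. It was probably slightly rolled in the grip, and it settled on release.

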